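# Rock a seized arbor out of its clamp stand and hang it up

## Task

The steel arbor with the square head has seized in the leaning clamp stand. Rock it gently from side to side, each way only until it comes up against the stop, never forcing it, so that both shoes let go, then draw it out along its lean and hang it upright by its collar in the empty fork, neck pushed back to the closed end of the notch. Leave everything else where it is.

Things in the scene. Friction and masses are not known exactly. Their poses are not given: they have to be found in the camera images.
- arbor_head (a point): Centre of the square head (30 x 30 mm, 50 mm high, flats square to x and y) of the stuck steel arbor, 174 mm long, about 0.5 kg. This point is 149 mm from the foot end and 33 mm above the collar's underside. z runs up the arbor's axis, at the start leaning about 25 degrees from vertical towards the stand's +x; y is then along the stand's y.
- arbor_collar (a point): Centre of the underside of the stuck arbor's round collar (48 mm in diameter, 8 mm thick, just below the head), on the axis, 116 mm from the foot end. Below it a round neck, 16 mm in diameter, runs 90 mm down to the cross lug. Axes as for arbor_head.
- arbor_lug (a point): Centre of the stuck arbor's flat cross lug, inside the stand: 34 mm wide (along y), 16 mm thick (x), 8 mm high, 127 mm below the head's centre. Under it is the square foot, 16 x 16 mm, 18 mm long. Axes as for arbor_head.
- stand: Fixed grey clamp stand, origin under its 160 x 140 mm base plate; yaw varies. x points away from the robot's side, y to the left. Its socket block (128 mm along y, 52 mm thick) leans 25 degrees from vertical towards +x. It holds the arbor by its lug, so that a straight pull holds fast.
- stand_pivot (a point): Point in the bottom of the socket, about which the arbor rocks: on the arbor's axis in its foot, about 142 mm below the head's centre along the axis. The foot's pocket is 19.6 mm wide, so there is 1.8 mm of play each side. Axes as for the stand (not leaning).
- stand_shoes (a point): Middle between two stiff steel shoes in the socket, left and right of the neck along the stand's y, that lie over the lug's ends. Rocking the head along y pushes back the shoe on that side: after some play, 2 to 5 N sideways at the head. It stays where pushed, and lets go of the lug 1 to 2 degrees before the hard stop that ends its slide.
- stand_mouth (a point): Centre of the top of the mouth slot (66 mm along the stand's y, 19 mm across), 51 mm below the head's centre. The hard stop differs on each side and each time with the wear of the shoes, unseen: 8 to 15 degrees of rocking, felt as a sharp rise of force. Over 15 N sideways at the head is forcing it. With both shoes back the arbor slides out along its leaning axis, fully clear after 100 mm.
- fork_a_seat (a point): Where the neck's axis belongs in the empty hanging fork, at the height of its level prong tops, 160 mm above the table. x points from the open to the closed end, y to the left. The notch is 22 mm wide, its closed end 10 mm beyond this point; prongs 20 mm wide, 12 mm thick, reach 45 mm in front of it. The post behind is no higher. Place and yaw vary; the two forks may swap places.
- fork_b_seat (a point): The same point of the second, identical fork, in which the spare arbor already hangs.
- spare_collar (a point): Centre of the underside of the collar (48 mm in diameter) of a second steel arbor, with a round head 36 mm in diameter and 32 mm high; hangs in the other fork.
- oil: Bystander: grey plastic bottle 60 mm in diameter, 170 mm high; origin at its underside.
- jar: Bystander: glass jar 68 mm in diameter, 80 mm high; origin at its underside.
- hammer: Bystander: hammer lying on the table.
- wrench: Bystander: wrench lying on the table.
- brush: Bystander: brush lying on the table.
- vblock: Bystander: steel block 50 x 70 x 45 mm; origin at its underside.

How it is judged (in metres and radians):
On the way:
1. the arbor is drawn right out of the stand (distance between arbor_head and stand_mouth above 0.15 m), for 0.1 s.
At the end, for the whole second after the job is handed in: the arbor hangs upright (within 6 degrees) in the empty fork, the underside of its collar within 4 mm of the prong tops and its axis within 12 mm of the seat (horizontal distance between arbor_collar and fork_a_seat below 0.012 m and z of arbor_collar in the frame of fork_a_seat between -0.004 and 0.004 m and angle between arbor_collar's own z axis and vertical below 0.1 rad); the robot touches nothing.
It fails at once if the arbor is forced: it presses on the stand or its shoes with more than 130 N (contact force between stand and anything else above 130 N).
It fails at once if a bystander or the spare arbor is moved by more than 20 mm (distance of any of oil, jar, hammer, wrench, brush, vblock, spare_collar from where it was at the start of the episode above 0.02 m).
It also fails if it takes over 67 s, if anything falls off the work surface, if the arm or the gripper's body presses on something with over 40 N, if the wrist force passes 120 N, or if a joint passes its speed limit or range.

## Robot

A 6-joint arm with a two-finger parallel gripper is mounted at the origin on the work surface. World frame = base frame: x ahead of the robot, y to its left, z up, the work surface at z = 0. Lengths are in mm, angles in degrees, forces in N, time in s.
With the tool pointing down it reaches from about 350 to 975 mm from the base axis. Payload 4.9 kg.
Tool frame: the origin (TCP) lies between the finger pads; the fingertips stand 8 mm ahead of it and the grasp point (between the pads) lies 11 mm behind it; x points along the fingers, z is the direction in which the jaws open and shut, and the axes are right-handed (so a half turn about x gives the same grasp; the last joint's range is limited). The gripper opens to 85 mm and grips with 20 to 120 N. Pads are 22 mm wide; open, the fingers measure 114 mm over their backs; the gripper's body (76 mm by 85 mm) begins 54 mm behind the grasp point. The pads swing forward as they close: fully open they stand 13 mm farther back than shut.
Start: joints at [-77.865, 3.019, 92.412, -0, 84.569, -6.818], TCP at [202.994, -591.096, 239.304] pointing down, gripper open.
Joint ranges: [-172.51, 172.51], [-57.92, 126.97], [3.15, 148.05], [-58.71, 238.71], [5.1, 150.11], [-179.66, 179.66]. Speed limits (degrees/s): [147.25, 147.25, 180, 180, 180, 180].

## Interface

Orientations are given as a 3x3 rotation matrix whose columns are the frame's x, y, z axes.
In Python, from cell import get_obs, camera, get_calibration, close_job gives the robot as it stands.
- The arm moves only by the tool send_rows, never from a script. Its argument "steps" is a list of rows, each an object of numbers: "dx", "dy", "dz": the shift along the world's x, y, z in units of 25 mm (1.0 is 25 mm); "twist": the turn about the world's z in units of 6 degrees (1.0 is 6 degrees). In form: [{"dx": .., "dy": .., "dz": .., "twist": ..}, ...]. A call has 1 to 20 rows; each row shifts and turns the commanded pose from where the row before left it; what a row does not reach is not made up. A row lasts 1/10 s, in which the tool goes at most 50 mm and 8.59 degrees, less where a joint would pass 70% of its speed; a pose out of reach is approached as far as the arm can. A call is refused whole if a number of a shift passes 1 or a number of a turn 1, either way. A call with a gripper value outside its range is refused whole. "claw" is the finger opening in mm, from 0 to 85.4, set as the call begins (left out, the last holds). The fingers move at their own pace and stop on an object; "force" is the grip in N (left out, the last holds). Time passes only in rows, so rows that do not move let the fingers close. It gives the time, the measured TCP pose, the force and the opening at its end, in the units of the state.
- get_obs(): the state, without advancing time (a new reading comes with each control period).
- camera(name): name is "scene" or "top" or "wrist"; returns (picture, depth): 480x640x3 uint8, red, green, blue; 480x640 float32, mm along the optical axis (not along the pixel's ray), 0 where there is no reading.
- get_calibration(name): a dict with "fov_y" (degrees; the focal length in pixels is half the picture's height over the tangent of half this angle, whatever the lens; pixels are square), "cx", "cy" (the principal point, pixels), "R" (3x3) and "t" (3): a world point X has camera coordinates R X + t. Camera axes: x right, y down, z forward; pixel columns grow to the right and rows downward; lengths in mm; the calibration is good to about 2 mm. A picture is of the moment at which its call begins: read the wrist's pose just before it. get_calibration takes no time and is no camera call; for the wrist camera it gives the pose at the moment of the call.
- close_job(): hands the job in, once; it reports no verdict.
The state is a dict: "time_s": time; "joint_positions": joint angles; "joint_velocities": joint speeds; "tau": joint torques, N m; "ee_pos": TCP position; "tcp_rot": TCP orientation; "contact_force": force on the tool from outside, world axes, zero at the start; "torque": the same for the moment, N m; "finger_gap": finger opening in mm.
Only numpy, scipy, OpenCV 4.12 (cv2) and the standard library are available. Lean on these libraries where they do the work, as an engineer would, in place of code of your own. Each camera call takes 0.05 s, during which the arm holds its last target.

## Working session

There is one attempt and no reset: what is moved stays moved. The work goes in short steps, Python scripts to look and compute and a tool call to move; the robot and the scene stay as the last step left them, time stands still between calls to the robot, and variables do not carry over. Pictures are saved under pics/ and viewed, and the job is handed in when it is done.

Besides the shell and the picture viewer there is one more tool, called after "Call:" as a command line: name --argument value ..., lists and objects as JSON in quotes. send_rows: Moves the arm, as the interface text tells. Its arguments: {"type":"object","properties":{"steps":{"type":"array","items":{"type":"object","properties":{"dx":{"type":"number"},"dy":{"type":"number"},"dz":{"type":"number"},"twist":{"type":"number"}}}},"claw":{"type":"number"},"force":{"type":"number"}},"required":["steps"]}

```bash
ls; mkdir -p pics; cat > h.py <<'E'
import numpy as np, cv2
from cell import get_obs, camera, get_calibration
def snap(n,f):
    c=get_calibration(n); im,d=camera(n)
    cv2.imwrite(f'pics/{f}.png',im[:,:,::-1]); np.savez(f'{f}.npz',im=im,d=d,R=c['R'],t=c['t'],f=240/np.tan(np.radians(c['fov_y']/2)),cx=c['cx'],cy=c['cy'])
def load(f): return np.load(f'{f}.npz')
def px(z,u,v,dep=None):
    if dep is None:
        w=z['d'][v-1:v+2,u-1:u+2]; dep=np.median(w[w>0]) if (w>0).any() else np.nan
    p=np.array([(u-z['cx'])/z['f']*dep,(v-z['cy'])/z['f']*dep,dep])
    return np.array(z['R']).T@(p-np.array(z['t']))
def cloud(z):
    v,u=np.mgrid[0:480,0:640]; d=z['d']
    p=np.stack([(u-z['cx'])/z['f']*d,(v-z['cy'])/z['f']*d,d],-1)
    return (p-z['t'])@np.array(z['R'])
def proj(z,X):
    p=np.array(z['R'])@np.array(X)+z['t']; return z['f']*p[0]/p[2]+z['cx'],z['f']*p[1]/p[2]+z['cy'],p[2]
E
python3 - <<'E'
from h import *
snap('scene','s0');snap('top','t0');o=get_obs();print(o)
for n in('scene','top','wrist'):print(n,get_calibration(n))
E
```

```text
pics
{'time_s': 0.1, 'joint_positions': array([-7.78650122e+01,  3.05432354e+00,  9.24842930e+01,  5.75498152e-05,
        8.45671686e+01, -6.81763176e+00]), 'joint_velocities': array([ 0.03371555,  0.02637882, -0.27520829, -0.00499256, -0.04892818,
        0.06761785]), 'tau': array([ 1.43990357e-03, -3.94904780e+01, -3.71363175e+01, -1.09385141e-05,
        3.93430601e-03, -1.61505369e-05]), 'ee_pos': array([ 202.88319213, -590.58176903,  238.17605166]), 'tcp_rot': array([[-3.87143068e-04,  9.45787553e-01,  3.24785705e-01],
       [ 1.80525271e-03,  3.24785861e-01, -9.45785856e-01],
       [-9.99998296e-01,  2.20165837e-04, -1.83312414e-03]]), 'contact_force': array([ 0.37824595, -0.0143995 , -0.79138144]), 'torque': array([-0.01531427,  0.00149686,  0.03662242]), 'finger_gap': 85.19907761929166}
scene {'fov_y': 50.452637221962426, 'cx': 313.4240982308649, 'cy': 239.100323816735, 'R': array([[ 0.52174783,  0.85294483,  0.016258  ],
       [ 0.70765048, -0.42207017, -0.5666459 ],
       [-0.47645567,  0.30715125, -0.82380101]]), 't': array([-276.1140399 , -323.8872468 , 1539.13765361])}
top {'fov_y': 47.74846094879549, 'cx': 319.8675762210834, 'cy': 240.5082441666503, 'R': array([[ 0.02664594, -0.99964162,  0.00257529],
       [-0.99883342, -0.026728  , -0.04021706],
       [ 0.04027148, -0.00150066, -0.99918765]]), 't': array([ -37.49011532,  568.04542422, 1288.26021518])}
wrist {'fov_y': 69.85984673122529, 'cx': 315.57019992721655, 'cy': 234.79676074980796, 'R': array([[ 0.32516066, -0.94565594, -0.00232057],
       [-0.90124141, -0.31063023,  0.30211385],
       [-0.2864166 , -0.09614415, -0.95326902]]), 't': array([-622.93234736,  -39.69795805,  380.14247587])}
```

View pics/s0.png

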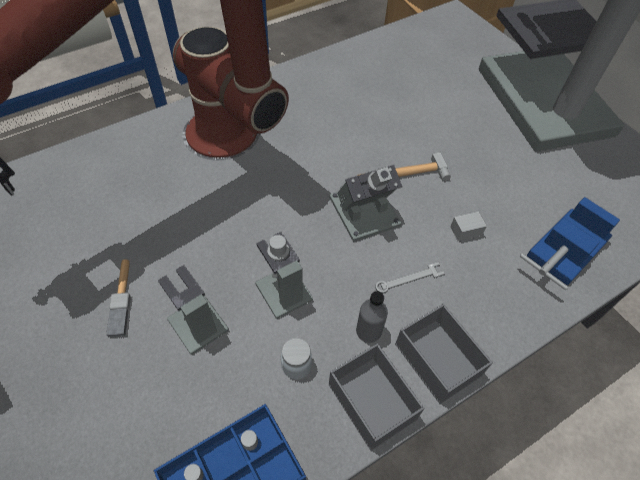

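View pics/t0.png

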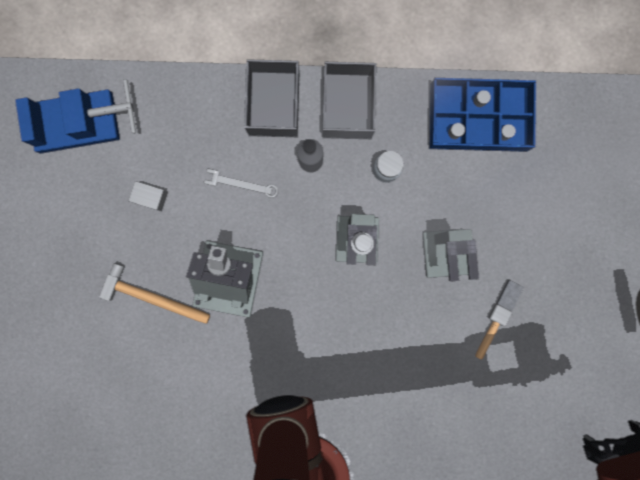

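```bash
python3 - <<'E'
from h import *
z=load('t0');im=z['im'][:,:,::-1]
a=cv2.resize(im[225:325,160:290],None,fx=6,fy=6,interpolation=cv2.INTER_CUBIC);cv2.imwrite('pics/a1.png',a)
a=cv2.resize(im[200:290,325:485],None,fx=5,fy=5,interpolation=cv2.INTER_CUBIC);cv2.imwrite('pics/a2.png',a)
z=load('s0');im=z['im'][:,:,::-1]
a=cv2.resize(im[145:245,320:450],None,fx=6,fy=6,interpolation=cv2.INTER_CUBIC);cv2.imwrite('pics/a3.png',a)
a=cv2.resize(im[225:355,155:315],None,fx=4.5,fy=4.5,interpolation=cv2.INTER_CUBIC);cv2.imwrite('pics/a4.png',a)
E
```

```text
(no output)
```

View pics/a1.png

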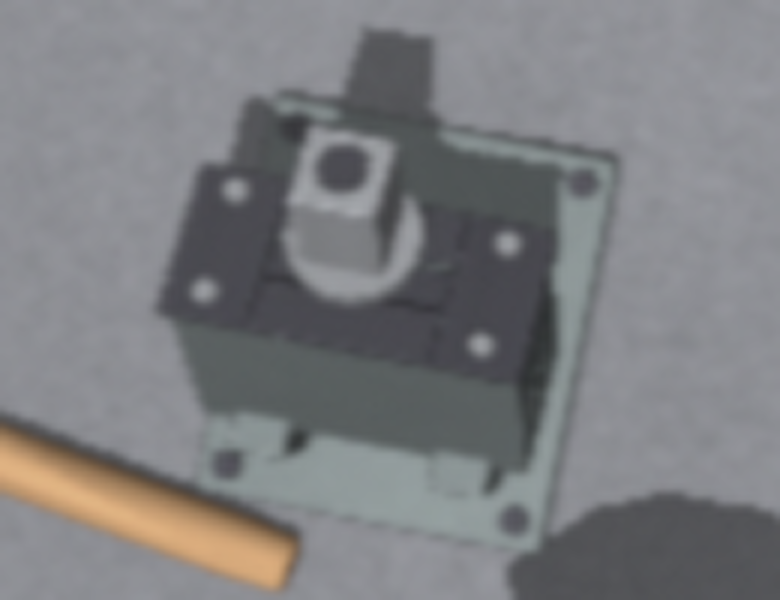

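View pics/a2.png

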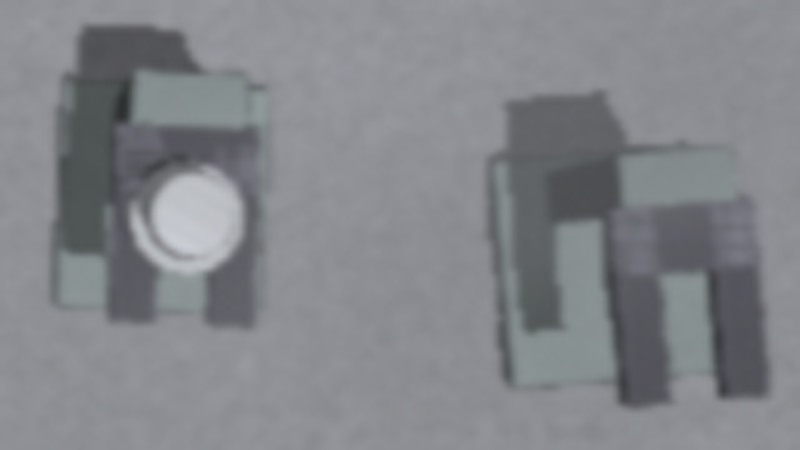

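View pics/a3.png

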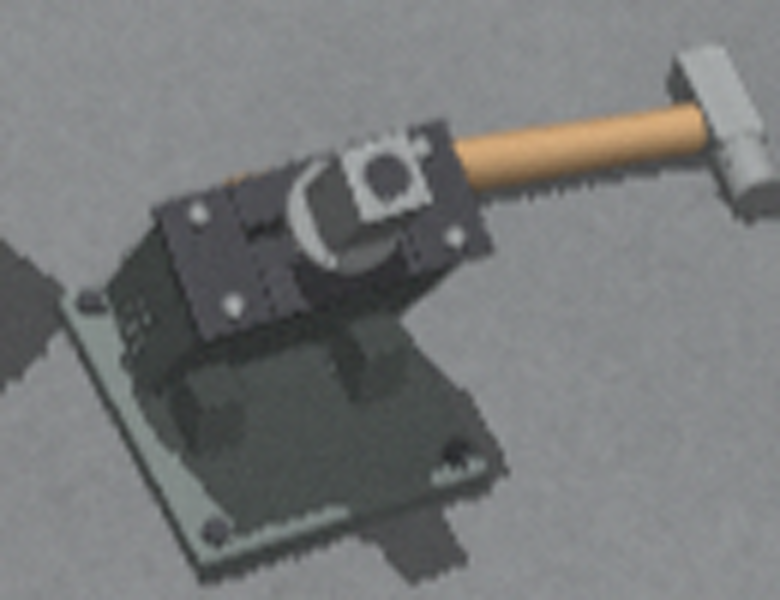

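View pics/a4.png

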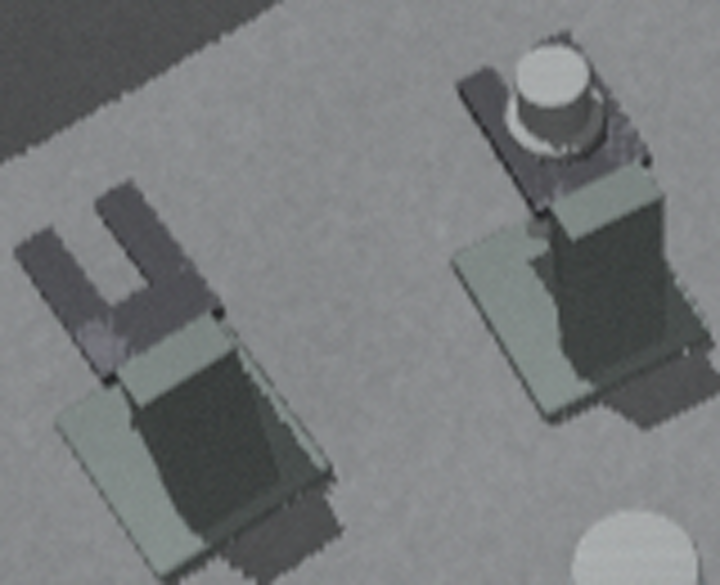

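```bash
python3 - <<'E'
from h import *
np.set_printoptions(precision=1,suppress=True)
z=load('t0')
def P(n,s,ox,oy,pts):
    for a,b in pts:
        u=(a+.5)/s-.5+ox; v=(b+.5)/s-.5+oy
        w=z['d'][int(round(v))-1:int(round(v))+2,int(round(u))-1:int(round(u))+2]
        print(n,(a,b),px(z,u,v,np.median(w[w>0])), w.min(),w.max())
P('bolts',6,160,225,[(235,190),(203,290),(508,243),(480,345)])
P('holes',6,160,225,[(582,182),(514,520),(228,463)])
P('headtop',6,160,225,[(342,167),(325,145),(360,190)])
P('headtopcorn',6,160,225,[(308,130),(395,140),(378,215),(290,205)])
P('headside',6,160,225,[(330,230),(340,250)])
P('collar',6,160,225,[(345,290),(300,265)])
P('forkb',5,325,200,[(195,212),(140,240),(125,300),(235,300),(130,145)])
P('forka',5,325,200,[(640,270),(640,340),(640,390),(740,250),(740,330),(740,380),(680,235),(675,178)])
z=load('s0')
P('S bolts',6,320,145,[(200,214),(233,306),(455,237)])
P('S headtop',6,320,145,[(388,175)])
P('S forka',4.5,155,225,[(45,260),(90,320),(120,200),(160,260),(170,310)])
E
```

```text
bolts (235, 190) [522.7 238.1 139.6] 1167.7236 1176.2462
bolts (203, 290) [487.  244.7 155.3] 1150.176 1153.73
bolts (508, 243) [506.3 139.8 136.8] 1168.3861 1174.0629
bolts (480, 345) [470.1 146.3 153.2] 1150.0973 1156.5193
holes (582, 182) [530.2 127.3  19.5] 1287.6163 1292.4473
holes (514, 520) [396.2 149.8  20.3] 1280.4069 1287.3832
holes (228, 463) [415.6 263.3  20.5] 1279.7712 1286.3799
headtop (342, 167) [531.  186.1 213.1] 1091.9514 1101.6067
headtop (325, 145) [538.4 193.1 207.9] 1096.3048 1104.573
headtop (360, 190) [523.5 179.7 213.5] 1092.9742 1098.2478
headtopcorn (308, 130) [547.8 236.   22.4] 1105.2931 1294.722
headtopcorn (395, 140) [544.8 201.7  20.6] 1103.1421 1293.9391
headtopcorn (378, 215) [515.2 174.8 205.3] 1092.402 1118.4208
headtopcorn (290, 205) [517.8 203.4 212.2] 1088.6528 1174.3627
headside (330, 230) [509.7 191.2 203.9] 1100.7411 1110.5334
headside (340, 250) [502.8 190.2 189.7] 1110.8767 1125.2212
collar (345, 290) [488.8 190.4 177.3] 1126.9583 1133.727
collar (300, 265) [497.1 206.6 175.6] 1129.4198 1135.961
forkb (195, 212) [ 560.6 -111.6  200.7] 1108
[... 567 characters left out ...]
.1 -347.7  159.4] 1147.5625 1151.9076
forka (680, 235) [ 557.9 -320.7  161.6] 1147.6753 1153.8591
forka (675, 178) [ 582.  -318.1  161.9] 1149.786 1154.7936
S bolts (200, 214) [467.7 146.8 154.7] 1229.2114 1239.9003
S bolts (233, 306) [504.7 139.3 139.8] 1223.4547 1229.4872
S bolts (455, 237) [521.2 237.8 140.2] 1245.9305 1252.4858
S headtop (388, 175) [529.4 185.9 215.2] 1163.4572 1169.9613
S forka (45, 260) [ 504.5 -350.5  160.7] 1056.8284 1061.445
S forka (90, 320) [ 543.6 -344.9  159.6] 1035.8953 1046.742
S forka (120, 200) [ 492.3 -308.1  160.9] 1074.7267 1080.9045
S forka (160, 260) [ 531.2 -305.1  160. ] 1057.2814 1063.5491
S forka (170, 310) [ 558.  -311.8  160.6] 1042.0902 1047.3452
```

```bash
python3 - <<'E'
from h import *
from scipy.optimize import minimize
np.set_printoptions(precision=1,suppress=True)
z=load('t0');C=cloud(z)
for nm,(x0,y0) in dict(a=(540,-325),b=(560,-110)).items():
    # rasterise: for each point within region, label in/out of plate (z 152..168)
    m=(abs(C[...,0]-x0)<75)&(abs(C[...,1]-y0)<50)&(C[...,0]<x0+12+20)
    P=C[m]; lab=(P[:,2]>150)&(P[:,2]<170); hi=P[:,2]>=165
    # project all onto the z=160 plane along camera ray to use silhouettes
    cam=-np.array(z['R']).T@z['t']; s=(160-cam[2])/(P[:,2]-cam[2]); Q=cam+(P-cam)*s[:,None]
    keep=~hi if nm=='b' else np.ones(len(P),bool); Q=Q[keep];lab=lab[keep]
    def model(p):
        c,sn=np.cos(p[2]),np.sin(p[2]); dx=Q[:,0]-p[0];dy=Q[:,1]-p[1]
        a=c*dx+sn*dy;b=-sn*dx+c*dy
        sg=lambda t:1/(1+np.exp(-t/0.7))
        outer=sg(a+45)*sg(31-abs(b)); notch=sg(10-a)*sg(11-abs(b))
        return outer*(1-notch),a
    def cost(p):
        M,a=model(p); w=a<18
        return ((M-lab)**2)[w].sum()/w.sum()*1000
    best=min((minimize(cost,[x0+i,y0+j,t],method='Nelder-Mead',options=dict(xatol=.01,fatol=.001,maxiter=2000)) for i in(-10,0,10) for j in(-5,5) for t in(-.05,.08)),key=lambda r:r.fun)
    print(nm,best.x,np.degrees(best.x[2]),best.fun, proj(z,[best.x[0],best.x[1],160]))
# block plane points
m=(abs(C[...,0]-497)<70)&(abs(C[...,1]-192)<80)&(C[...,2]>120)&(C[...,2]<165)
P=C[m];psi=np.radians(-9.5);xs=np.array([np.cos(psi),np.sin(psi),0]);
n=np.sin(np.radians(25))*xs+[0,0,np.cos(np.radians(25))]
h=(P-[496.5,192.2,146.2])@n;print(np.percentile(h,[5,25,50,75,95]))
# head top plane
m=(abs(C[...,0]-530)<30)&(abs(C[...,1]-186)<25)&(C[...,2]>165);P=C[m];h=(P-[496.5,192.2,146.2])@n;q=P[h>70]
print(len(q),q.mean(0),np.median(h[h>70]),(q.max(0)+q.min(0))/2)
c=P[(h>20)&(h<32)];print('collar top',len(c),np.median((c-[496.5,192.2,146.2])@n))
E
```

```text
a [ 532.1 -323.4    0.1] 6.1217485020041975 20.932168435123405 (np.float64(461.4879534669483), np.float64(258.79058211890185), np.float64(1150.303748008726))
b [ 559.9 -109.8   -0. ] -0.6688423773713422 11.072876320411645 (np.float64(361.151738774061), np.float64(243.0183269668948), np.float64(1151.1018624417745))
[-33.8  -6.3  -3.1  -1.3   1.2]
209 [528.9 186.4 212.9] 74.11496789689203 [528.  186.6 211.7]
collar top 33 25.17636625817843
```

Call:
send_rows --steps '[{"dx": 0.395, "dy": 0.974, "dz": 0.05, "twist": -0.148}, {"dx": 0.395, "dy": 0.974, "dz": 0.05, "twist": -0.148}, {"dx": 0.395, "dy": 0.974, "dz": 0.05, "twist": -0.148}, {"dx": 0.395, "dy": 0.974, "dz": 0.05, "twist": -0.148}, {"dx": 0.395, "dy": 0.974, "dz": 0.05, "twist": -0.148}, {"dx": 0.395, "dy": 0.974, "dz": 0.05, "twist": -0.148}, {"dx": 0.395, "dy": 0.974, "dz": 0.05, "twist": -0.148}, {"dx": 0.395, "dy": 0.974, "dz": 0.05, "twist": -0.148}, {"dx": 0.395, "dy": 0.974, "dz": 0.05, "twist": -0.148}, {"dx": 0.395, "dy": 0.974, "dz": 0.05, "twist": -0.148}, {"dx": 0.395, "dy": 0.974, "dz": 0.05, "twist": -0.148}, {"dx": 0.395, "dy": 0.974, "dz": 0.05, "twist": -0.148}, {"dx": 0.395, "dy": 0.974, "dz": 0.05, "twist": -0.148}, {"dx": 0.395, "dy": 0.974, "dz": 0.05, "twist": -0.148}, {"dx": 0.395, "dy": 0.974, "dz": 0.05, "twist": -0.148}, {"dx": 0.395, "dy": 0.974, "dz": 0.05, "twist": -0.148}]' --claw 60

```text
time_s: 1.7
ee_pos: [361.0, -200.3, 258.9]
tcp_rot: [[-0.0, 0.997, 0.082], [0.0, 0.082, -0.997], [-1.0, -0.0, -0.0]]
contact_force: [-0.5, -1.1, -0.1]
finger_gap: 60.0
```

Call:
send_rows --steps '[{"dx": 0.395, "dy": 0.974, "dz": 0.05, "twist": -0.148}, {"dx": 0.395, "dy": 0.974, "dz": 0.05, "twist": -0.148}, {"dx": 0.395, "dy": 0.974, "dz": 0.05, "twist": -0.148}, {"dx": 0.395, "dy": 0.974, "dz": 0.05, "twist": -0.148}, {"dx": 0.395, "dy": 0.974, "dz": 0.05, "twist": -0.148}, {"dx": 0.395, "dy": 0.974, "dz": 0.05, "twist": -0.148}, {"dx": 0.395, "dy": 0.974, "dz": 0.05, "twist": -0.148}, {"dx": 0.395, "dy": 0.974, "dz": 0.05, "twist": -0.148}, {"dx": 0.395, "dy": 0.974, "dz": 0.05, "twist": -0.148}, {"dx": 0.395, "dy": 0.974, "dz": 0.05, "twist": -0.148}, {"dx": 0.395, "dy": 0.974, "dz": 0.05, "twist": -0.148}, {"dx": 0.395, "dy": 0.974, "dz": 0.05, "twist": -0.148}, {"dx": 0.395, "dy": 0.974, "dz": 0.05, "twist": -0.148}, {"dx": 0.395, "dy": 0.974, "dz": 0.05, "twist": -0.148}, {"dx": 0.395, "dy": 0.974, "dz": 0.05, "twist": -0.148}, {"dx": 0.395, "dy": 0.974, "dz": 0.05, "twist": -0.148}, {"dx": 0, "dy": 0}, {"dx": 0}, {"dx": 0}]'

```text
invalid input
```

```bash
python3 - <<'E'
from h import *
np.set_printoptions(precision=3,suppress=True)
snap('wrist','w1');o=get_obs();print(o['time_s'],o['ee_pos'],o['tcp_rot'],o['contact_force'],o['finger_gap'])
z=load('w1')
for p in [(518.5,188.1,190.2),(529,186.4,212.9)]:print(proj(z,p))
E
```

```text
1.75 [ 362.078 -197.767  259.158] [[ 0.001  0.996  0.084]
 [ 0.003  0.084 -0.996]
 [-1.     0.001 -0.003]] [1.295 1.286 0.348] 60.063416297359424
(np.float64(-484.70361486682805), np.float64(-126.09182373614829), np.float64(160.24694230034777))
(np.float64(-624.5266427959527), np.float64(-199.57476442258758), np.float64(135.4844712539507))
```

View pics/w1.png

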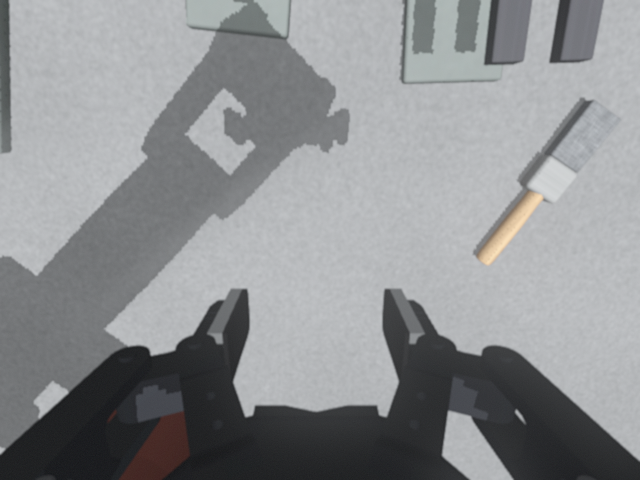

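Call:
send_rows --steps '[{"dx": 0.395, "dy": 0.974, "dz": 0.05, "twist": -0.148}, {"dx": 0.395, "dy": 0.974, "dz": 0.05, "twist": -0.148}, {"dx": 0.395, "dy": 0.974, "dz": 0.05, "twist": -0.148}, {"dx": 0.395, "dy": 0.974, "dz": 0.05, "twist": -0.148}, {"dx": 0.395, "dy": 0.974, "dz": 0.05, "twist": -0.148}, {"dx": 0.395, "dy": 0.974, "dz": 0.05, "twist": -0.148}, {"dx": 0.395, "dy": 0.974, "dz": 0.05, "twist": -0.148}, {"dx": 0.395, "dy": 0.974, "dz": 0.05, "twist": -0.148}, {"dx": 0.395, "dy": 0.974, "dz": 0.05, "twist": -0.148}, {"dx": 0.395, "dy": 0.974, "dz": 0.05, "twist": -0.148}, {"dx": 0.395, "dy": 0.974, "dz": 0.05, "twist": -0.148}, {"dx": 0.395, "dy": 0.974, "dz": 0.05, "twist": -0.148}, {"dx": 0.395, "dy": 0.974, "dz": 0.05, "twist": -0.148}, {"dx": 0.395, "dy": 0.974, "dz": 0.05, "twist": -0.148}, {"dx": 0.395, "dy": 0.974, "dz": 0.05, "twist": -0.148}, {"dx": 0.395, "dy": 0.974, "dz": 0.05, "twist": -0.148}, {"dx": 0, "dy": 0, "dz": 0, "twist": 0}, {"dx": 0, "dy": 0, "dz": 0, "twist": 0}]'

```text
time_s: 3.55
ee_pos: [518.7, 188.1, 278.6]
tcp_rot: [[-0.001, 0.987, -0.163], [-0.001, -0.163, -0.987], [-1.0, -0.001, 0.001]]
contact_force: [-0.5, -0.7, -0.1]
finger_gap: 59.9
```

```bash
python3 - <<'E'
from h import *
np.set_printoptions(precision=3,suppress=True)
snap('wrist','w2');o=get_obs();print(o['time_s'],o['ee_pos'],o['tcp_rot'],o['contact_force'],o['finger_gap'])
z=load('w2')
for p in [(518.5,188.1,190.2),(529,186.4,212.9),(506,190.5,167)]:print(proj(z,p))
E
```

```text
3.6 [518.669 187.63  278.76 ] [[-0.001  0.986 -0.164]
 [-0.001 -0.164 -0.986]
 [-1.    -0.001  0.001]] [ 0.199 -1.053 -0.367] 60.08311642300542
(np.float64(316.63751274578556), np.float64(243.2415649784886), np.float64(235.95491480330026))
(np.float64(316.73318987700117), np.float64(238.9598280071433), np.float64(211.09681172140068))
(np.float64(316.0769032738171), np.float64(249.06683680404703), np.float64(261.9230346638109))
```

View pics/w2.png

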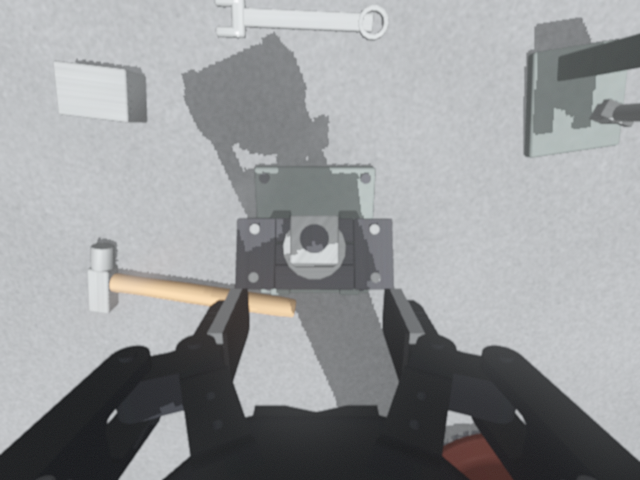

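Call:
send_rows --steps '[{"dx": 0.01, "dy": 0, "dz": -0.55, "twist": 0}, {"dx": 0.01, "dy": 0, "dz": -0.55, "twist": 0}, {"dx": 0.01, "dy": 0, "dz": -0.55, "twist": 0}, {"dx": 0.01, "dy": 0, "dz": -0.55, "twist": 0}, {"dx": 0.01, "dy": 0, "dz": -0.55, "twist": 0}, {"dx": 0.01, "dy": 0, "dz": -0.55, "twist": 0}, {"dx": 0, "dy": 0, "dz": 0, "twist": 0}, {"dx": 0.02, "dy": 0.12, "dz": 0, "twist": 0}, {"dx": 0.02, "dy": 0.12, "dz": 0, "twist": 0}, {"dx": 0.02, "dy": 0.12, "dz": 0, "twist": 0}, {"dx": 0, "dy": 0, "dz": 0, "twist": 0}]'

```text
time_s: 4.7
ee_pos: [522.5, 197.7, 197.7]
tcp_rot: [[0.001, 0.986, -0.164], [0.0, -0.164, -0.986], [-1.0, 0.001, -0.001]]
contact_force: [0.4, -0.4, 0.9]
finger_gap: 60.0
```

Call:
send_rows --steps '[{"dx": 0.01, "dy": 0.06, "dz": 0, "twist": 0}, {"dx": 0.01, "dy": 0.06, "dz": 0, "twist": 0}, {"dx": 0.01, "dy": 0.06, "dz": 0, "twist": 0}, {"dx": 0.01, "dy": 0.06, "dz": 0, "twist": 0}, {"dx": 0.01, "dy": 0.06, "dz": 0, "twist": 0}, {"dx": 0.01, "dy": 0.06, "dz": 0, "twist": 0}]'

```text
time_s: 5.3
ee_pos: [523.6, 206.0, 196.9]
tcp_rot: [[0.0, 0.986, -0.165], [-0.0, -0.165, -0.986], [-1.0, 0.0, 0.0]]
contact_force: [-0.7, -1.8, 0.9]
finger_gap: 60.2
```

Call:
send_rows --steps '[{"dx": 0.01, "dy": 0.06, "dz": 0, "twist": 0}, {"dx": 0.01, "dy": 0.06, "dz": 0, "twist": 0}, {"dx": 0.01, "dy": 0.06, "dz": 0, "twist": 0}, {"dx": 0.01, "dy": 0.06, "dz": 0, "twist": 0}, {"dx": 0.01, "dy": 0.06, "dz": 0, "twist": 0}]'

```text
time_s: 5.8
ee_pos: [524.9, 213.6, 197.0]
tcp_rot: [[0.0, 0.986, -0.165], [-0.0, -0.165, -0.986], [-1.0, 0.0, 0.0]]
contact_force: [0.5, -0.9, 1.9]
finger_gap: 60.1
```

Call:
send_rows --steps '[{"dx": 0.01, "dy": 0.04, "dz": 0, "twist": 0}, {"dx": 0.01, "dy": 0.04, "dz": 0, "twist": 0}, {"dx": 0.01, "dy": 0.04, "dz": 0, "twist": 0}, {"dx": 0, "dy": 0.04, "dz": 0, "twist": 0}]'

```text
time_s: 6.2
ee_pos: [525.5, 216.9, 196.8]
tcp_rot: [[-0.0, 0.986, -0.165], [-0.002, -0.165, -0.986], [-1.0, 0.0, 0.002]]
contact_force: [-0.9, -6.0, 2.2]
finger_gap: 60.3
```

Call:
send_rows --steps '[{"dx": 0.01, "dy": 0.04, "dz": 0, "twist": 0}, {"dx": 0, "dy": 0.04, "dz": 0, "twist": 0}, {"dx": 0.01, "dy": 0.04, "dz": 0, "twist": 0}]'

```text
time_s: 6.5
ee_pos: [526.1, 219.8, 197.0]
tcp_rot: [[-0.0, 0.986, -0.165], [-0.002, -0.165, -0.986], [-1.0, 0.0, 0.002]]
contact_force: [-0.7, -6.0, 3.0]
finger_gap: 59.9
```

Call:
send_rows --steps '[{"dx": 0.01, "dy": 0.04, "dz": 0, "twist": 0}, {"dx": 0, "dy": 0.04, "dz": 0, "twist": 0}]'

```text
time_s: 6.7
ee_pos: [526.4, 221.7, 197.0]
tcp_rot: [[0.0, 0.986, -0.165], [-0.002, -0.165, -0.986], [-1.0, 0.0, 0.002]]
contact_force: [-0.6, -6.1, 3.4]
finger_gap: 59.8
```

Call:
send_rows --steps '[{"dx": 0.01, "dy": 0.04, "dz": 0, "twist": 0}, {"dx": 0, "dy": 0.04, "dz": 0, "twist": 0}]'

```text
time_s: 6.9
ee_pos: [526.6, 223.8, 197.0]
tcp_rot: [[0.0, 0.986, -0.165], [-0.002, -0.165, -0.986], [-1.0, 0.0, 0.002]]
contact_force: [-0.8, -6.2, 2.9]
finger_gap: 60.0
```

Call:
send_rows --steps '[{"dx": 0.01, "dy": 0.04, "dz": 0, "twist": 0}, {"dx": 0, "dy": 0.04, "dz": 0, "twist": 0}]'

```text
time_s: 7.1
ee_pos: [527.0, 225.8, 197.1]
tcp_rot: [[0.0, 0.986, -0.165], [-0.002, -0.165, -0.986], [-1.0, 0.001, 0.002]]
contact_force: [0.1, -4.5, 3.6]
finger_gap: 59.7
```

Call:
send_rows --steps '[{"dx": 0.01, "dy": 0.04, "dz": 0, "twist": 0}, {"dx": 0, "dy": 0.03, "dz": 0, "twist": 0}]'

```text
time_s: 7.3
ee_pos: [527.2, 227.5, 197.1]
tcp_rot: [[0.0, 0.986, -0.165], [-0.002, -0.165, -0.986], [-1.0, 0.001, 0.002]]
contact_force: [0.6, -5.5, 3.2]
finger_gap: 60.1
```

Call:
send_rows --steps '[{"dx": 0.01, "dy": 0.04, "dz": 0, "twist": 0}]'

```text
time_s: 7.4
ee_pos: [527.4, 228.5, 197.0]
tcp_rot: [[0.0, 0.986, -0.165], [-0.002, -0.165, -0.986], [-1.0, 0.0, 0.002]]
contact_force: [-1.5, -5.7, 3.3]
finger_gap: 59.8
```

Call:
send_rows --steps '[{"dx": 0, "dy": 0.04, "dz": 0, "twist": 0}]'

```text
time_s: 7.5
ee_pos: [527.4, 229.5, 197.0]
tcp_rot: [[0.0, 0.986, -0.165], [-0.002, -0.165, -0.986], [-1.0, 0.001, 0.002]]
contact_force: [-0.5, -5.4, 2.7]
finger_gap: 60.1
```

Call:
send_rows --steps '[{"dx": 0.01, "dy": 0.04, "dz": 0, "twist": 0}]'

```text
time_s: 7.6
ee_pos: [527.6, 230.5, 197.0]
tcp_rot: [[0.0, 0.986, -0.165], [-0.002, -0.165, -0.986], [-1.0, 0.0, 0.002]]
contact_force: [-0.8, -4.8, 2.7]
finger_gap: 59.7
```

Call:
send_rows --steps '[{"dx": 0.01, "dy": 0.04, "dz": 0, "twist": 0}]'

```text
time_s: 7.7
ee_pos: [527.8, 231.5, 197.0]
tcp_rot: [[-0.0, 0.986, -0.165], [-0.002, -0.165, -0.986], [-1.0, 0.0, 0.002]]
contact_force: [-0.8, -5.2, 2.2]
finger_gap: 60.0
```

Call:
send_rows --steps '[{"dx": 0, "dy": 0.04, "dz": 0, "twist": 0}]'

```text
time_s: 7.8
ee_pos: [527.8, 232.5, 196.9]
tcp_rot: [[-0.0, 0.986, -0.165], [-0.002, -0.165, -0.986], [-1.0, 0.0, 0.002]]
contact_force: [-0.7, -4.9, 2.9]
finger_gap: 60.0
```

Call:
send_rows --steps '[{"dx": 0.01, "dy": 0.04, "dz": 0, "twist": 0}]'

```text
time_s: 7.9
ee_pos: [528.0, 233.5, 196.9]
tcp_rot: [[-0.0, 0.986, -0.165], [-0.002, -0.165, -0.986], [-1.0, 0.0, 0.002]]
contact_force: [-1.0, -5.3, 2.6]
finger_gap: 60.1
```

Call:
send_rows --steps '[{"dx": 0.01, "dy": 0.04, "dz": 0, "twist": 0}]'

```text
time_s: 8.0
ee_pos: [528.2, 234.4, 196.8]
tcp_rot: [[-0.001, 0.986, -0.165], [-0.002, -0.165, -0.986], [-1.0, -0.0, 0.002]]
contact_force: [-0.9, -6.1, 3.5]
finger_gap: 60.2
```

Call:
send_rows --steps '[{"dx": 0, "dy": 0.04, "dz": 0, "twist": 0}]'

```text
time_s: 8.1
ee_pos: [528.2, 235.2, 196.7]
tcp_rot: [[-0.001, 0.986, -0.165], [-0.003, -0.165, -0.986], [-1.0, -0.0, 0.003]]
contact_force: [-0.9, -8.1, 2.4]
finger_gap: 59.8
```

Call:
send_rows --steps '[{"dx": 0, "dy": 0.025, "dz": 0, "twist": 0}]'

```text
time_s: 8.2
ee_pos: [528.2, 235.5, 196.7]
tcp_rot: [[-0.001, 0.986, -0.165], [-0.004, -0.165, -0.986], [-1.0, 0.0, 0.004]]
contact_force: [-1.1, -8.8, 2.1]
finger_gap: 60.0
```

Call:
send_rows --steps '[{"dx": 0, "dy": 0, "dz": 0, "twist": 0}]'

```text
time_s: 8.3
ee_pos: [528.3, 235.5, 196.7]
tcp_rot: [[-0.001, 0.986, -0.165], [-0.004, -0.165, -0.986], [-1.0, 0.0, 0.004]]
contact_force: [-1.9, -7.4, 2.8]
finger_gap: 60.1
```

Call:
send_rows --steps '[{"dx": 0, "dy": 0.03, "dz": 0, "twist": 0}]'

```text
time_s: 8.4
ee_pos: [528.2, 235.8, 196.7]
tcp_rot: [[-0.001, 0.986, -0.165], [-0.005, -0.165, -0.986], [-1.0, 0.0, 0.005]]
contact_force: [-0.8, -9.1, 3.3]
finger_gap: 59.8
```

Call:
send_rows --steps '[{"dx": 0, "dy": 0.03, "dz": 0, "twist": 0}]'

```text
time_s: 8.5
ee_pos: [528.3, 236.2, 196.7]
tcp_rot: [[-0.001, 0.986, -0.165], [-0.006, -0.165, -0.986], [-1.0, 0.0, 0.006]]
contact_force: [-0.4, -10.2, 2.9]
finger_gap: 59.9
```

Call:
send_rows --steps '[{"dx": -0.022, "dy": -0.13, "dz": 0, "twist": 0}, {"dx": -0.022, "dy": -0.13, "dz": 0, "twist": 0}, {"dx": -0.022, "dy": -0.13, "dz": 0, "twist": 0}, {"dx": -0.022, "dy": -0.13, "dz": 0, "twist": 0}, {"dx": -0.022, "dy": -0.13, "dz": 0, "twist": 0}, {"dx": -0.022, "dy": -0.13, "dz": 0, "twist": 0}, {"dx": -0.022, "dy": -0.13, "dz": 0, "twist": 0}, {"dx": -0.022, "dy": -0.13, "dz": 0, "twist": 0}, {"dx": -0.022, "dy": -0.13, "dz": 0, "twist": 0}, {"dx": -0.022, "dy": -0.13, "dz": 0, "twist": 0}]'

```text
time_s: 9.5
ee_pos: [522.8, 206.1, 197.1]
tcp_rot: [[0.0, 0.986, -0.164], [0.001, -0.164, -0.986], [-1.0, 0.0, -0.001]]
contact_force: [-0.3, 2.1, 1.2]
finger_gap: 60.2
```

Call:
send_rows --steps '[{"dx": -0.022, "dy": -0.13, "dz": 0, "twist": 0}, {"dx": -0.022, "dy": -0.13, "dz": 0, "twist": 0}, {"dx": -0.022, "dy": -0.13, "dz": 0, "twist": 0}, {"dx": -0.022, "dy": -0.13, "dz": 0, "twist": 0}, {"dx": -0.022, "dy": -0.13, "dz": 0, "twist": 0}, {"dx": -0.022, "dy": -0.13, "dz": 0, "twist": 0}, {"dx": -0.022, "dy": -0.13, "dz": 0, "twist": 0}, {"dx": -0.022, "dy": -0.13, "dz": 0, "twist": 0}, {"dx": -0.022, "dy": -0.13, "dz": 0, "twist": 0}, {"dx": -0.022, "dy": -0.13, "dz": 0, "twist": 0}]'

```text
time_s: 10.5
ee_pos: [517.2, 173.2, 196.8]
tcp_rot: [[-0.0, 0.986, -0.164], [-0.0, -0.164, -0.986], [-1.0, -0.0, 0.0]]
contact_force: [-0.3, 0.8, 0.2]
finger_gap: 60.0
```

Call:
send_rows --steps '[{"dx": -0.01, "dy": -0.06, "dz": 0, "twist": 0}, {"dx": -0.01, "dy": -0.06, "dz": 0, "twist": 0}, {"dx": -0.01, "dy": -0.06, "dz": 0, "twist": 0}, {"dx": -0.01, "dy": -0.06, "dz": 0, "twist": 0}, {"dx": -0.01, "dy": -0.06, "dz": 0, "twist": 0}, {"dx": -0.01, "dy": -0.06, "dz": 0, "twist": 0}]'

```text
time_s: 11.1
ee_pos: [516.3, 165.2, 197.6]
tcp_rot: [[0.002, 0.986, -0.164], [0.002, -0.164, -0.986], [-1.0, 0.001, -0.002]]
contact_force: [0.0, 5.5, 4.0]
finger_gap: 60.0
```

Call:
send_rows --steps '[{"dx": -0.01, "dy": -0.04, "dz": 0, "twist": 0}, {"dx": -0.005, "dy": -0.04, "dz": 0, "twist": 0}, {"dx": -0.01, "dy": -0.04, "dz": 0, "twist": 0}, {"dx": -0.005, "dy": -0.04, "dz": 0, "twist": 0}]'

```text
time_s: 11.5
ee_pos: [515.6, 161.2, 197.8]
tcp_rot: [[0.002, 0.986, -0.164], [0.002, -0.164, -0.986], [-1.0, 0.002, -0.002]]
contact_force: [0.9, 5.2, 3.9]
finger_gap: 60.4
```

Call:
send_rows --steps '[{"dx": -0.01, "dy": -0.04, "dz": 0, "twist": 0}, {"dx": -0.005, "dy": -0.04, "dz": 0, "twist": 0}, {"dx": -0.01, "dy": -0.04, "dz": 0, "twist": 0}, {"dx": -0.005, "dy": -0.04, "dz": 0, "twist": 0}]'

```text
time_s: 11.9
ee_pos: [515.0, 157.3, 198.0]
tcp_rot: [[0.002, 0.986, -0.164], [0.002, -0.164, -0.986], [-1.0, 0.002, -0.003]]
contact_force: [1.5, 5.7, 3.8]
finger_gap: 60.1
```

Call:
send_rows --steps '[{"dx": -0.01, "dy": -0.04, "dz": 0, "twist": 0}, {"dx": -0.005, "dy": -0.04, "dz": 0, "twist": 0}]'

```text
time_s: 12.1
ee_pos: [514.6, 155.3, 198.0]
tcp_rot: [[0.003, 0.986, -0.164], [0.002, -0.164, -0.986], [-1.0, 0.002, -0.003]]
contact_force: [1.3, 5.9, 3.2]
finger_gap: 59.9
```

Call:
send_rows --steps '[{"dx": -0.005, "dy": -0.04, "dz": 0, "twist": 0}]'

```text
time_s: 12.2
ee_pos: [514.4, 154.3, 198.0]
tcp_rot: [[0.002, 0.986, -0.164], [0.002, -0.164, -0.986], [-1.0, 0.002, -0.003]]
contact_force: [0.8, 6.2, 4.0]
finger_gap: 59.7
```

Call:
send_rows --steps '[{"dx": -0.01, "dy": -0.04, "dz": 0, "twist": 0}]'

```text
time_s: 12.3
ee_pos: [514.2, 153.3, 198.0]
tcp_rot: [[0.002, 0.986, -0.164], [0.002, -0.164, -0.986], [-1.0, 0.002, -0.003]]
contact_force: [1.0, 5.5, 3.4]
finger_gap: 60.3
```

Call:
send_rows --steps '[{"dx": -0.005, "dy": -0.04, "dz": 0, "twist": 0}]'

```text
time_s: 12.4
ee_pos: [514.1, 152.4, 198.1]
tcp_rot: [[0.002, 0.986, -0.164], [0.002, -0.164, -0.986], [-1.0, 0.002, -0.003]]
contact_force: [1.0, 5.9, 4.0]
finger_gap: 60.1
```

Call:
send_rows --steps '[{"dx": -0.01, "dy": -0.04, "dz": 0, "twist": 0}]'

```text
time_s: 12.5
ee_pos: [513.9, 151.3, 198.0]
tcp_rot: [[0.002, 0.986, -0.164], [0.002, -0.164, -0.986], [-1.0, 0.002, -0.003]]
contact_force: [1.3, 5.1, 4.1]
finger_gap: 60.2
```

Call:
send_rows --steps '[{"dx": -0.005, "dy": -0.04, "dz": 0, "twist": 0}]'

```text
time_s: 12.6
ee_pos: [513.7, 150.3, 198.0]
tcp_rot: [[0.002, 0.986, -0.164], [0.002, -0.164, -0.986], [-1.0, 0.002, -0.003]]
contact_force: [1.2, 5.6, 3.6]
finger_gap: 60.0
```

Call:
send_rows --steps '[{"dx": -0.01, "dy": -0.04, "dz": 0, "twist": 0}]'

```text
time_s: 12.7
ee_pos: [513.5, 149.4, 198.0]
tcp_rot: [[0.002, 0.986, -0.164], [0.002, -0.164, -0.986], [-1.0, 0.002, -0.003]]
contact_force: [1.7, 6.3, 3.6]
finger_gap: 60.1
```

Call:
send_rows --steps '[{"dx": -0.005, "dy": -0.04, "dz": 0, "twist": 0}]'

```text
time_s: 12.8
ee_pos: [513.3, 148.6, 198.0]
tcp_rot: [[0.002, 0.986, -0.164], [0.003, -0.164, -0.986], [-1.0, 0.002, -0.003]]
contact_force: [1.1, 6.5, 4.6]
finger_gap: 60.1
```

Call:
send_rows --steps '[{"dx": -0.01, "dy": -0.04, "dz": 0, "twist": 0}]'

```text
time_s: 12.9
ee_pos: [513.1, 148.1, 198.0]
tcp_rot: [[0.003, 0.986, -0.164], [0.004, -0.164, -0.986], [-1.0, 0.002, -0.005]]
contact_force: [2.0, 8.2, 3.6]
finger_gap: 60.3
```

Call:
send_rows --steps '[{"dx": -0.005, "dy": -0.04, "dz": 0, "twist": 0}]'

```text
time_s: 13.0
ee_pos: [513.0, 147.5, 198.0]
tcp_rot: [[0.003, 0.986, -0.164], [0.005, -0.164, -0.986], [-1.0, 0.002, -0.006]]
contact_force: [1.5, 10.6, 1.9]
finger_gap: 60.3
```

Call:
send_rows --steps '[{"dx": 0.037, "dy": 0.169, "dz": 0, "twist": 0}, {"dx": 0.037, "dy": 0.169, "dz": 0, "twist": 0}, {"dx": 0.037, "dy": 0.169, "dz": 0, "twist": 0}, {"dx": 0.037, "dy": 0.169, "dz": 0, "twist": 0}, {"dx": 0.037, "dy": 0.169, "dz": 0, "twist": 0}, {"dx": 0.037, "dy": 0.169, "dz": 0, "twist": 0}, {"dx": 0.037, "dy": 0.169, "dz": 0, "twist": 0}, {"dx": 0.037, "dy": 0.169, "dz": 0, "twist": 0}, {"dx": 0.037, "dy": 0.169, "dz": 0, "twist": 0}, {"dx": 0.037, "dy": 0.169, "dz": 0, "twist": 0}, {"dx": 0, "dy": 0, "dz": -0.16, "twist": 0}, {"dx": 0, "dy": 0, "dz": -0.16, "twist": 0}, {"dx": 0, "dy": 0, "dz": -0.16, "twist": 0}, {"dx": 0, "dy": 0, "dz": 0, "twist": 0}]'

```text
time_s: 14.4
ee_pos: [520.8, 187.5, 183.5]
tcp_rot: [[-0.002, 0.986, -0.165], [-0.0, -0.165, -0.986], [-1.0, -0.002, 0.001]]
contact_force: [-0.4, 0.2, -0.2]
finger_gap: 59.9
```

```bash
python3 - <<'E'
from h import *
np.set_printoptions(precision=3,suppress=True)
snap('wrist','w3');o=get_obs();print(o['time_s'],o['ee_pos'],o['contact_force'],o['finger_gap'])
E
```

```text
14.45 [521.087 187.572 184.003] [-0.37  -0.882 -0.07 ] 60.28143261041191
```

View pics/w3.png

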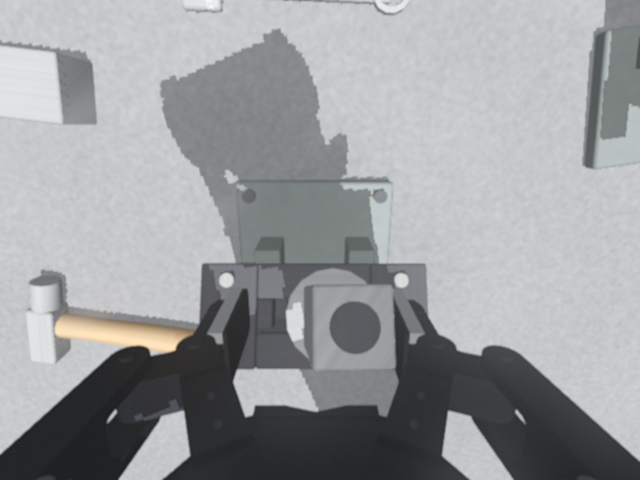

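Call:
send_rows --steps '[{"dx": 0, "dy": 0, "dz": 0, "twist": 0}, {"dx": 0, "dy": 0, "dz": 0, "twist": 0}, {"dx": 0, "dy": 0, "dz": 0, "twist": 0}, {"dx": 0, "dy": 0, "dz": 0, "twist": 0}, {"dx": 0, "dy": 0, "dz": 0, "twist": 0}, {"dx": 0, "dy": 0, "dz": 0, "twist": 0}]' --claw 24 --force 30

```text
time_s: 15.05
ee_pos: [521.8, 187.9, 185.3]
tcp_rot: [[0.001, 0.986, -0.164], [0.0, -0.164, -0.986], [-1.0, 0.001, -0.001]]
contact_force: [-0.7, -0.1, 1.9]
finger_gap: 29.7
```

Call:
send_rows --steps '[{"dx": 0, "dy": 0, "dz": 0, "twist": 0}, {"dx": 0, "dy": 0, "dz": 0, "twist": 0}, {"dx": 0, "dy": 0, "dz": 0, "twist": 0}]' --claw 20 --force 70

```text
time_s: 15.35
ee_pos: [521.8, 187.9, 185.3]
tcp_rot: [[0.001, 0.986, -0.164], [0.0, -0.164, -0.986], [-1.0, 0.001, -0.001]]
contact_force: [0.4, 0.5, 3.8]
finger_gap: 29.4
```

```bash
python3 - <<'E'
from h import *
np.set_printoptions(precision=3,suppress=True)
snap('wrist','w4');o=get_obs();print(o['time_s'],o['ee_pos'],o['contact_force'],o['torque'],o['finger_gap'])
E
```

```text
15.4 [521.831 187.865 185.371] [0.883 0.437 4.578] [ 0.122  0.017 -0.045] 29.54793675309879
```

View pics/w4.png

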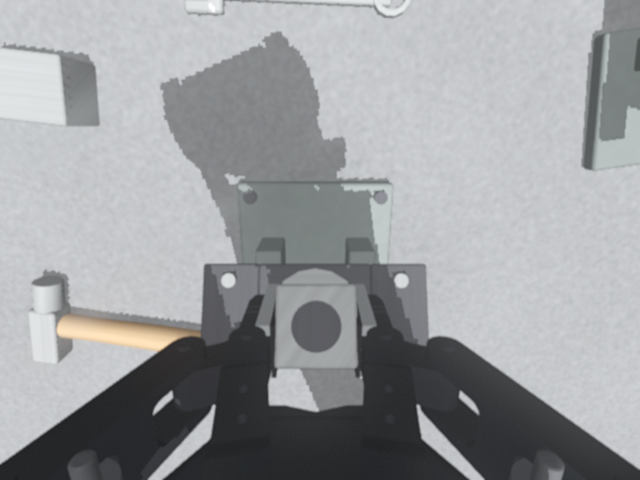

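Call:
send_rows --steps '[{"dx": 0.033, "dy": -0.006, "dz": 0.073, "twist": 0}, {"dx": 0.033, "dy": -0.006, "dz": 0.073, "twist": 0}, {"dx": 0.033, "dy": -0.006, "dz": 0.073, "twist": 0}]'

```text
time_s: 15.7
ee_pos: [522.8, 186.8, 188.2]
tcp_rot: [[-0.004, 0.986, -0.164], [-0.001, -0.164, -0.986], [-1.0, -0.003, 0.002]]
contact_force: [0.2, -0.3, -5.0]
finger_gap: 29.2
```

Call:
send_rows --steps '[{"dx": 0.033, "dy": -0.006, "dz": 0.073, "twist": 0}, {"dx": 0.033, "dy": -0.006, "dz": 0.073, "twist": 0}]'

```text
time_s: 15.9
ee_pos: [525.3, 186.8, 193.3]
tcp_rot: [[-0.001, 0.986, -0.164], [-0.0, -0.164, -0.986], [-1.0, -0.001, 0.001]]
contact_force: [-0.5, 0.6, -5.3]
finger_gap: 29.3
```

Call:
send_rows --steps '[{"dx": 0.058, "dy": -0.01, "dz": 0.127, "twist": 0}, {"dx": 0.058, "dy": -0.01, "dz": 0.127, "twist": 0}, {"dx": 0.058, "dy": -0.01, "dz": 0.127, "twist": 0}]'

```text
time_s: 16.2
ee_pos: [530.2, 186.2, 203.9]
tcp_rot: [[0.0, 0.986, -0.164], [-0.0, -0.164, -0.986], [-1.0, 0.0, -0.0]]
contact_force: [-0.8, 0.4, -4.5]
finger_gap: 29.4
```

Call:
send_rows --steps '[{"dx": 0.083, "dy": -0.014, "dz": 0.181, "twist": 0}, {"dx": 0.083, "dy": -0.014, "dz": 0.181, "twist": 0}, {"dx": 0.083, "dy": -0.014, "dz": 0.181, "twist": 0}, {"dx": 0.083, "dy": -0.014, "dz": 0.181, "twist": 0}]'

```text
time_s: 16.6
ee_pos: [538.5, 184.8, 222.0]
tcp_rot: [[0.0, 0.986, -0.164], [0.0, -0.164, -0.986], [-1.0, 0.0, -0.0]]
contact_force: [0.2, -0.1, -5.3]
finger_gap: 29.2
```

Call:
send_rows --steps '[{"dx": 0.083, "dy": -0.014, "dz": 0.181, "twist": 0}, {"dx": 0.083, "dy": -0.014, "dz": 0.181, "twist": 0}, {"dx": 0.083, "dy": -0.014, "dz": 0.181, "twist": 0}, {"dx": 0.083, "dy": -0.014, "dz": 0.181, "twist": 0}, {"dx": 0.083, "dy": -0.014, "dz": 0.181, "twist": 0}, {"dx": 0.083, "dy": -0.014, "dz": 0.181, "twist": 0}]'

```text
time_s: 17.2
ee_pos: [550.9, 182.7, 249.0]
tcp_rot: [[-0.0, 0.986, -0.164], [0.0, -0.164, -0.986], [-1.0, -0.0, 0.0]]
contact_force: [-0.6, -0.9, -6.1]
finger_gap: 28.9
```

Call:
send_rows --steps '[{"dx": 0.083, "dy": -0.014, "dz": 0.181, "twist": 0}, {"dx": 0.083, "dy": -0.014, "dz": 0.181, "twist": 0}, {"dx": 0.083, "dy": -0.014, "dz": 0.181, "twist": 0}, {"dx": 0.083, "dy": -0.014, "dz": 0.181, "twist": 0}, {"dx": 0.083, "dy": -0.014, "dz": 0.181, "twist": 0}, {"dx": 0.083, "dy": -0.014, "dz": 0.181, "twist": 0}, {"dx": 0.083, "dy": -0.014, "dz": 0.181, "twist": 0}, {"dx": 0.083, "dy": -0.014, "dz": 0.181, "twist": 0}, {"dx": 0.083, "dy": -0.014, "dz": 0.181, "twist": 0}, {"dx": 0.125, "dy": -0.02, "dz": 0.27, "twist": 0}, {"dx": 0.125, "dy": -0.02, "dz": 0.27, "twist": 0}, {"dx": 0.125, "dy": -0.02, "dz": 0.27, "twist": 0}, {"dx": 0, "dy": 0, "dz": 0, "twist": 0}]'

```text
time_s: 18.5
ee_pos: [579.8, 178.1, 311.5]
tcp_rot: [[0.003, 0.986, -0.165], [0.0, -0.165, -0.986], [-1.0, 0.003, -0.001]]
contact_force: [0.6, -0.3, -4.9]
finger_gap: 28.9
```

```bash
python3 - <<'E'
from h import *
np.set_printoptions(precision=3,suppress=True)
snap('wrist','w5');snap('scene','s5');o=get_obs();print(o['time_s'],o['ee_pos'],o['contact_force'],o['torque'],o['finger_gap'])
E
```

```text
18.6 [578.913 178.064 309.912] [ 0.259 -0.689 -5.981] [-0.041 -0.106  0.001] 29.237506211832727
```

View pics/s5.png

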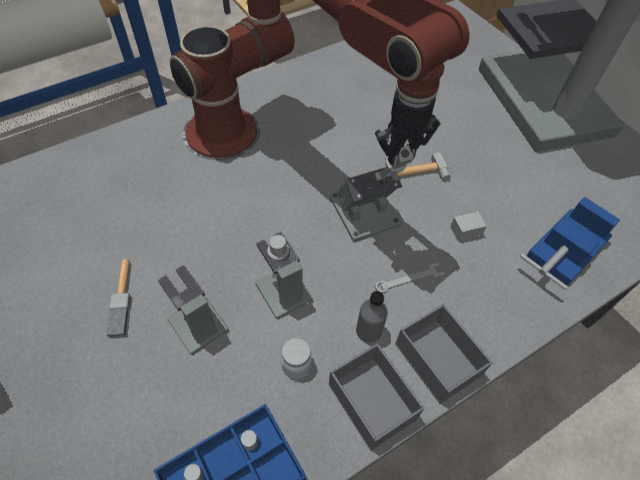

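View pics/w5.png

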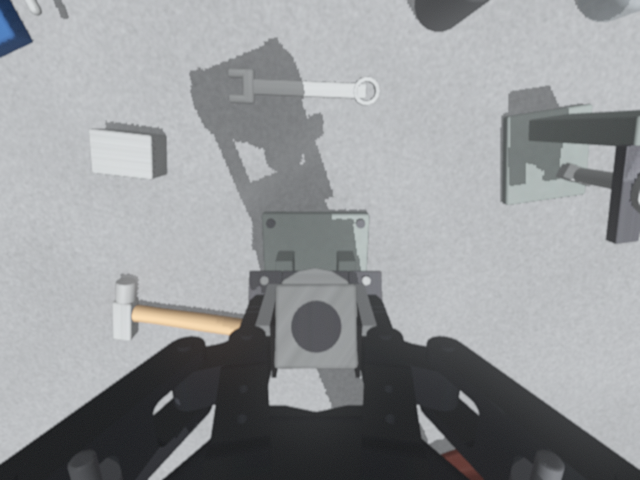

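Call:
send_rows --steps '[{"dx": -0.09, "dy": -0.39, "dz": 0.4, "twist": 0.1}, {"dx": -0.1915, "dy": -0.784, "dz": 0.4, "twist": 0.1}, {"dx": -0.1915, "dy": -0.784, "dz": 0.4, "twist": 0.1}, {"dx": -0.1915, "dy": -0.784, "dz": 0.4, "twist": 0.1}, {"dx": -0.1915, "dy": -0.784, "dz": 0.4, "twist": 0.1}, {"dx": -0.1915, "dy": -0.784, "dz": 0.4, "twist": 0.1}, {"dx": -0.1915, "dy": -0.784, "dz": 0, "twist": 0.1}, {"dx": -0.1915, "dy": -0.784, "dz": 0, "twist": 0.1}, {"dx": -0.1915, "dy": -0.784, "dz": 0, "twist": 0.1}, {"dx": -0.1915, "dy": -0.784, "dz": 0, "twist": 0.1}, {"dx": -0.1915, "dy": -0.784, "dz": 0, "twist": 0.1}, {"dx": -0.1915, "dy": -0.784, "dz": 0, "twist": 0.1}, {"dx": -0.1915, "dy": -0.784, "dz": 0, "twist": 0.1}]'

```text
time_s: 19.9
ee_pos: [518.2, -68.0, 370.2]
tcp_rot: [[0.0, 1.0, -0.028], [-0.0, -0.028, -1.0], [-1.0, 0.0, 0.0]]
contact_force: [-0.1, -0.7, -5.4]
finger_gap: 28.8
```

Call:
send_rows --steps '[{"dx": -0.1915, "dy": -0.784, "dz": 0, "twist": 0.1}, {"dx": -0.1915, "dy": -0.784, "dz": 0, "twist": 0.1}, {"dx": -0.1915, "dy": -0.784, "dz": 0, "twist": 0.1}, {"dx": -0.1915, "dy": -0.784, "dz": 0, "twist": 0.1}, {"dx": -0.1915, "dy": -0.784, "dz": 0, "twist": 0.1}, {"dx": -0.1915, "dy": -0.784, "dz": 0, "twist": 0.1}, {"dx": -0.1915, "dy": -0.784, "dz": 0, "twist": 0.1}, {"dx": -0.1915, "dy": -0.784, "dz": 0, "twist": 0.1}, {"dx": -0.1915, "dy": -0.784, "dz": 0, "twist": 0.1}, {"dx": -0.1915, "dy": -0.784, "dz": 0, "twist": 0.1}, {"dx": -0.1915, "dy": -0.784, "dz": 0, "twist": 0.1}, {"dx": -0.1915, "dy": -0.784, "dz": 0, "twist": 0.1}, {"dx": -0.1915, "dy": -0.784, "dz": 0, "twist": 0.1}, {"dx": -0.1, "dy": -0.39, "dz": 0, "twist": 0}, {"dx": 0, "dy": 0, "dz": 0, "twist": 0}, {"dx": 0, "dy": 0, "dz": 0, "twist": 0}, {"dx": 0, "dy": 0, "dz": 0, "twist": 0}]'

```text
time_s: 21.6
ee_pos: [454.5, -330.6, 369.9]
tcp_rot: [[0.0, 0.994, 0.108], [0.0, 0.108, -0.994], [-1.0, 0.0, -0.0]]
contact_force: [-0.3, -0.4, -4.5]
finger_gap: 29.1
```

```bash
python3 - <<'E'
from h import *
np.set_printoptions(precision=3,suppress=True)
snap('top','t6');snap('scene','s6');o=get_obs();print(o['time_s'],o['ee_pos'],o['tcp_rot'],o['contact_force'],o['torque'],o['finger_gap'])
z=load('s6')
u,v,_=proj(z,o['ee_pos']);print(u,v)
u,v=int(u),int(v);im=z['im'][:,:,::-1][max(0,v-70):v+60,max(0,u-80):u+80]
cv2.imwrite('pics/s6c.png',cv2.resize(im,None,fx=4.5,fy=4.5,interpolation=cv2.INTER_CUBIC))
E
```

```text
21.7 [ 454.599 -330.643  369.83 ] [[ 0.     0.994  0.108]
 [ 0.     0.108 -0.994]
 [-1.     0.    -0.   ]] [ 0.457 -0.765 -4.518] [ 0.03  -0.054  0.021] 29.02719384730724
138.3387972376054 198.96247717023883
```

View pics/s6c.png

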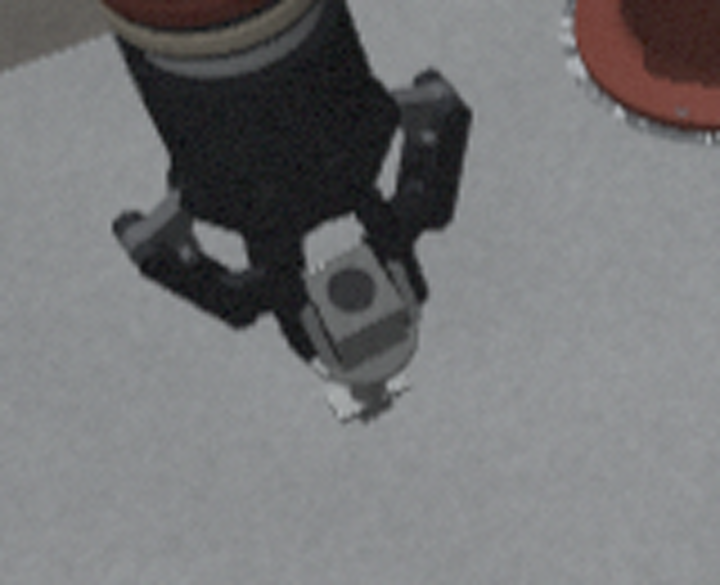

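View pics/t6.png

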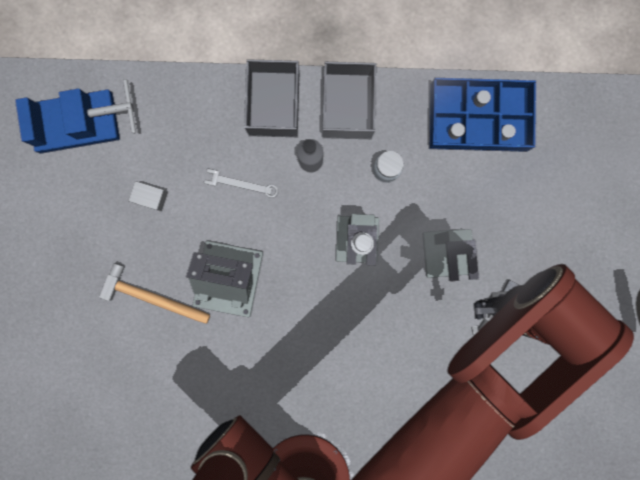

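```bash
python3 - <<'E'
from h import *
np.set_printoptions(precision=2,suppress=True)
z=load('s6');fx=np.array([.9943,.1063,0]);fy=np.array([-.1063,.9943,0]);T=np.array([454.6,-330.6,369.8])
C=cloud(z)-T
L=np.stack([C@fx,C@fy,C[...,2]],-1)
for (a,b) in [(352,290),(330,275),(370,310),(345,320),(340,265)]:
    u=a/4.5+58;v=b/4.5+128;print((a,b),L[int(round(v)),int(round(u))])
m=(abs(L[...,1])<13)&(abs(L[...,0]-7)<14)&(L[...,2]>18)&(L[...,2]<42)
P=L[m];A=np.c_[P[:,:2],np.ones(len(P))];s=np.linalg.lstsq(A,P[:,2],rcond=None)[0];r=P[:,2]-A@s
k=abs(r)<3;s=np.linalg.lstsq(A[k],P[k,2],rcond=None)[0];print(k.sum(),s,np.degrees(np.arctan(s[:2])),P[k].mean(0))
E
```

```text
(352, 290) [10.63 -0.96 30.39]
(330, 275) [-1.17 -4.76 29.93]
(370, 310) [16.47  1.   20.98]
(345, 320) [15.23 -7.97 20.84]
(340, 265) [-1.23  1.3  30.99]
205 [-0.46 -0.   31.77] [-24.88  -0.1 ] [ 8.71  0.1  27.73]
```

Call:
send_rows --steps '[{"dx": 0, "dy": -0.044, "dz": -0.4, "twist": 0}, {"dx": 0, "dy": 0, "dz": -0.75, "twist": 0}, {"dx": 0, "dy": 0, "dz": -0.75, "twist": 0}, {"dx": 0, "dy": 0, "dz": -0.75, "twist": 0}, {"dx": 0, "dy": 0, "dz": -0.75, "twist": 0}, {"dx": 0, "dy": 0, "dz": -0.75, "twist": 0}, {"dx": 0, "dy": 0, "dz": -0.75, "twist": 0}, {"dx": 0, "dy": 0, "dz": -0.75, "twist": 0}, {"dx": 0, "dy": 0, "dz": -0.75, "twist": 0}, {"dx": 0, "dy": 0, "dz": -0.35, "twist": 0}, {"dx": 0, "dy": 0, "dz": 0, "twist": 0}, {"dx": 0, "dy": 0, "dz": 0, "twist": 0}]'

```text
time_s: 22.9
ee_pos: [454.6, -332.6, 201.4]
tcp_rot: [[0.001, 0.994, 0.107], [-0.0, 0.107, -0.994], [-1.0, 0.0, 0.001]]
contact_force: [-0.3, -0.3, -4.1]
finger_gap: 28.9
```

```bash
python3 - <<'E'
from h import *
np.set_printoptions(precision=3,suppress=True)
snap('wrist','w7');snap('scene','s7');o=get_obs();print(o['time_s'],o['ee_pos'],o['contact_force'],o['finger_gap'])
z=load('w7');fx=np.array([.9943,.1063,0]);fy=np.array([-.1063,.9943,0]);S=np.array([532.1,-323.4,160])
for a,b in [(-45,11),(-45,-11),(10,11),(10,-11),(-45,31),(-45,-31)]:print(a,b,proj(z,S+a*fx+b*fy))
E
```

```text
23.0 [ 454.959 -333.048  202.464] [-0.096 -0.178 -5.777] 29.24716052203609
-45 11 (np.float64(294.746449547953), np.float64(213.20966417245478), np.float64(181.2303182043832))
-45 -11 (np.float64(336.4601433063165), np.float64(213.25674643070664), np.float64(181.24166745641855))
10 11 (np.float64(292.7834488258276), np.float64(101.5828799904885), np.float64(164.62185154835123))
10 -11 (np.float64(338.7054235816291), np.float64(101.64240715422636), np.float64(164.6332008003866))
-45 31 (np.float64(256.8203758493671), np.float64(213.16685700206372), np.float64(181.22000070253284))
-45 -31 (np.float64(374.37714996846057), np.float64(213.299543367131), np.float64(181.25198495826885))
```

View pics/w7.png

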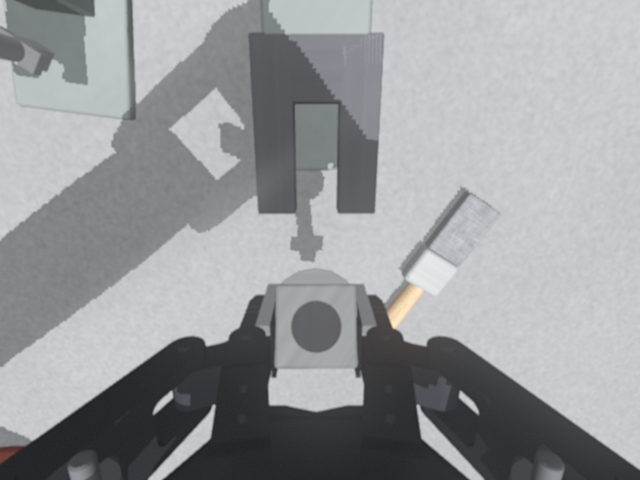

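View pics/s7.png

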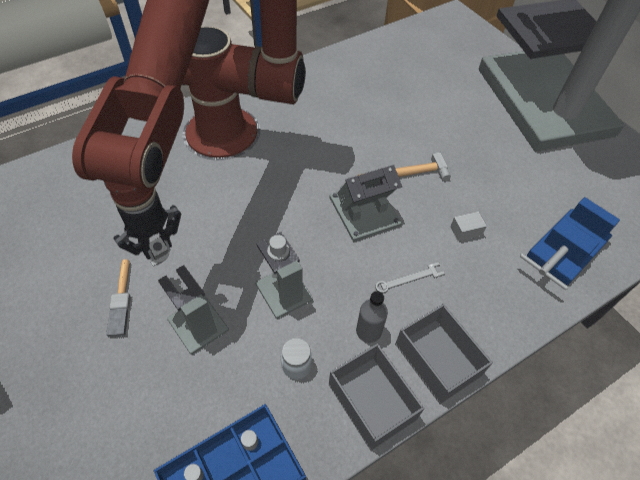

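Call:
send_rows --steps '[{"dx": 0.1, "dy": 0.011, "dz": 0, "twist": 0}, {"dx": 0.199, "dy": 0.021, "dz": 0, "twist": 0}, {"dx": 0.199, "dy": 0.021, "dz": 0, "twist": 0}, {"dx": 0.199, "dy": 0.021, "dz": 0, "twist": 0}, {"dx": 0.199, "dy": 0.021, "dz": 0, "twist": 0}, {"dx": 0.199, "dy": 0.021, "dz": 0, "twist": 0}, {"dx": 0.199, "dy": 0.021, "dz": 0, "twist": 0}, {"dx": 0.199, "dy": 0.021, "dz": 0, "twist": 0}, {"dx": 0.199, "dy": 0.021, "dz": 0, "twist": 0}, {"dx": 0.199, "dy": 0.021, "dz": 0, "twist": 0}]'

```text
time_s: 24.0
ee_pos: [502.0, -327.5, 200.9]
tcp_rot: [[-0.0, 0.994, 0.107], [0.0, 0.107, -0.994], [-1.0, -0.0, -0.0]]
contact_force: [-0.0, 0.2, -5.0]
finger_gap: 29.3
```

Call:
send_rows --steps '[{"dx": 0.199, "dy": 0.021, "dz": 0, "twist": 0}, {"dx": 0.199, "dy": 0.021, "dz": 0, "twist": 0}, {"dx": 0.199, "dy": 0.021, "dz": 0, "twist": 0}, {"dx": 0.199, "dy": 0.021, "dz": 0, "twist": 0}, {"dx": 0.199, "dy": 0.021, "dz": 0, "twist": 0}, {"dx": 0.199, "dy": 0.021, "dz": 0, "twist": 0}, {"dx": 0.199, "dy": 0.021, "dz": 0, "twist": 0}, {"dx": 0.199, "dy": 0.021, "dz": 0, "twist": 0}, {"dx": 0.199, "dy": 0.021, "dz": 0, "twist": 0}, {"dx": 0.1, "dy": 0.011, "dz": 0, "twist": 0}, {"dx": 0, "dy": 0, "dz": 0, "twist": 0}, {"dx": 0, "dy": 0, "dz": 0, "twist": 0}]'

```text
time_s: 25.2
ee_pos: [548.8, -322.5, 200.8]
tcp_rot: [[-0.0, 0.994, 0.107], [0.0, 0.107, -0.994], [-1.0, -0.0, -0.0]]
contact_force: [-1.0, 0.2, -4.9]
finger_gap: 29.1
```

```bash
python3 - <<'E'
from h import *
np.set_printoptions(precision=3,suppress=True)
snap('wrist','w8');snap('scene','s8');o=get_obs();print(o['time_s'],o['ee_pos'],o['contact_force'],o['finger_gap'])
z=load('s8');cv2.imwrite('pics/s8c.png',cv2.resize(z['im'][:,:,::-1][220:360,110:260],None,fx=4.2,fy=4.2,interpolation=cv2.INTER_CUBIC))
E
```

```text
25.3 [ 548.706 -322.54   200.893] [-0.65  -0.267 -5.203] 29.035883655700353
```

View pics/s8c.png

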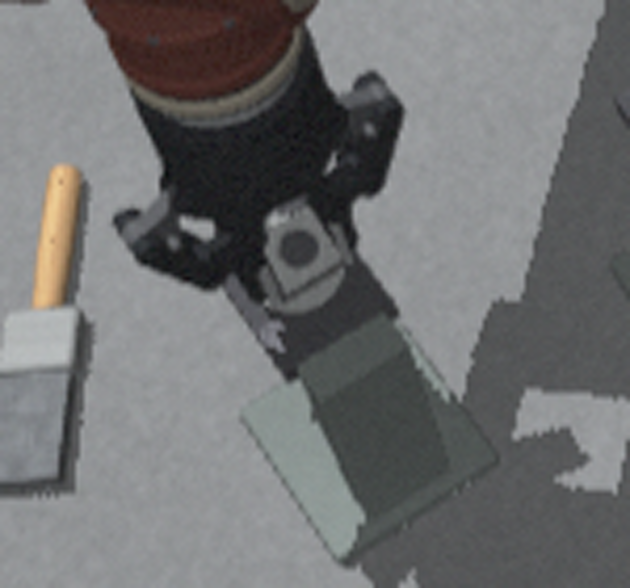

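Call:
send_rows --steps '[{"dx": 0, "dy": 0.03, "dz": -0.05, "twist": 0}, {"dx": 0, "dy": 0, "dz": -0.05, "twist": 0}, {"dx": 0, "dy": 0, "dz": -0.05, "twist": 0}]'

```text
time_s: 25.6
ee_pos: [548.8, -321.7, 197.0]
tcp_rot: [[-0.0, 0.994, 0.107], [0.0, 0.107, -0.994], [-1.0, -0.0, -0.0]]
contact_force: [-0.6, -0.0, -4.9]
finger_gap: 28.9
```

Call:
send_rows --steps '[{"dx": 0, "dy": 0, "dz": -0.04, "twist": 0}, {"dx": 0, "dy": 0, "dz": -0.04, "twist": 0}]'

```text
time_s: 25.8
ee_pos: [548.9, -321.8, 195.6]
tcp_rot: [[-0.0, 0.994, 0.107], [-0.0, 0.107, -0.994], [-1.0, -0.0, 0.0]]
contact_force: [-1.6, 2.3, -0.1]
finger_gap: 29.5
```

Call:
send_rows --steps '[{"dx": 0, "dy": 0, "dz": -0.04, "twist": 0}]'

```text
time_s: 25.9
ee_pos: [549.0, -321.8, 195.5]
tcp_rot: [[0.0, 0.994, 0.107], [-0.0, 0.107, -0.994], [-1.0, 0.0, 0.0]]
contact_force: [-2.4, 2.9, 3.8]
finger_gap: 29.2
```

Call:
send_rows --steps '[{"dx": 0, "dy": 0, "dz": 0, "twist": 0}, {"dx": -0.04, "dy": 0, "dz": -0.04, "twist": 0}, {"dx": -0.04, "dy": 0, "dz": -0.04, "twist": 0}]' --force 20

```text
time_s: 26.2
ee_pos: [548.6, -321.9, 195.2]
tcp_rot: [[0.005, 0.994, 0.107], [-0.001, 0.107, -0.994], [-1.0, 0.005, 0.002]]
contact_force: [0.6, 4.4, 8.8]
finger_gap: 29.2
```

Call:
send_rows --steps '[{"dx": -0.04, "dy": 0, "dz": -0.04, "twist": 0}, {"dx": -0.04, "dy": 0, "dz": -0.04, "twist": 0}]'

```text
time_s: 26.4
ee_pos: [548.2, -321.9, 195.1]
tcp_rot: [[0.01, 0.994, 0.107], [-0.002, 0.107, -0.994], [-1.0, 0.01, 0.003]]
contact_force: [2.6, 5.9, 12.7]
finger_gap: 29.1
```

Call:
send_rows --steps '[{"dx": 0.08, "dy": 0, "dz": 0.09, "twist": 0}, {"dx": 0.08, "dy": 0, "dz": 0.09, "twist": 0}, {"dx": 0, "dy": 0, "dz": 0, "twist": 0}, {"dx": 0, "dy": 0, "dz": 0, "twist": 0}]'

```text
time_s: 26.8
ee_pos: [549.3, -322.1, 195.4]
tcp_rot: [[0.001, 0.994, 0.107], [-0.001, 0.107, -0.994], [-1.0, 0.001, 0.001]]
contact_force: [-1.4, 1.5, 4.7]
finger_gap: 29.4
```

```bash
python3 - <<'E'
from h import *
np.set_printoptions(precision=3,suppress=True)
snap('wrist','w9');o=get_obs();print(o['time_s'],o['ee_pos'],o['contact_force'],o['finger_gap'])
E
```

```text
26.85 [ 549.287 -322.106  195.419] [-1.191  2.384  5.645] 29.085251970968695
```

View pics/w9.png

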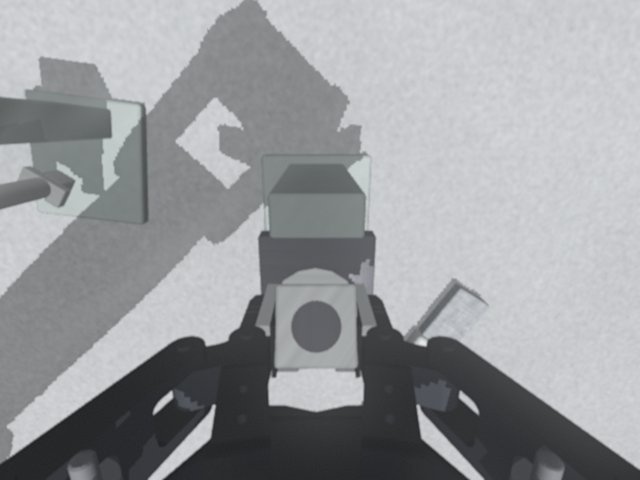

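Call:
send_rows --steps '[{"dx": 0, "dy": 0, "dz": 0, "twist": 0}, {"dx": 0, "dy": 0, "dz": 0, "twist": 0}, {"dx": 0, "dy": 0, "dz": 0, "twist": 0}, {"dx": 0, "dy": 0, "dz": 0, "twist": 0}, {"dx": 0, "dy": 0, "dz": 0, "twist": 0}]' --claw 37

```text
time_s: 27.35
ee_pos: [548.8, -321.8, 194.4]
tcp_rot: [[-0.0, 0.994, 0.107], [0.0, 0.107, -0.994], [-1.0, -0.0, -0.0]]
contact_force: [-0.2, 0.4, -0.0]
finger_gap: 37.1
```

```bash
python3 - <<'E'
from h import *
np.set_printoptions(precision=3,suppress=True)
snap('wrist','w10');snap('scene','s10');o=get_obs();print(o['time_s'],o['ee_pos'],o['contact_force'],o['finger_gap'])
z=load('s10');cv2.imwrite('pics/s10c.png',cv2.resize(z['im'][:,:,::-1][220:360,110:260],None,fx=4.2,fy=4.2,interpolation=cv2.INTER_CUBIC))
E
```

```text
27.45 [ 548.865 -321.799  194.561] [-0.38   0.659  0.259] 37.10209964379386
```

View pics/w10.png

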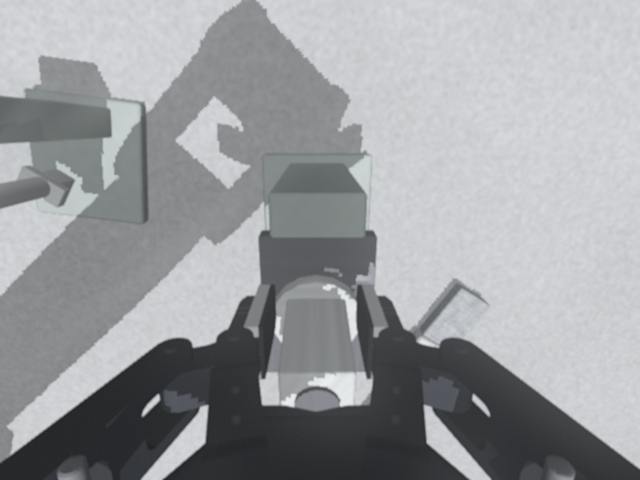

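View pics/s10c.png

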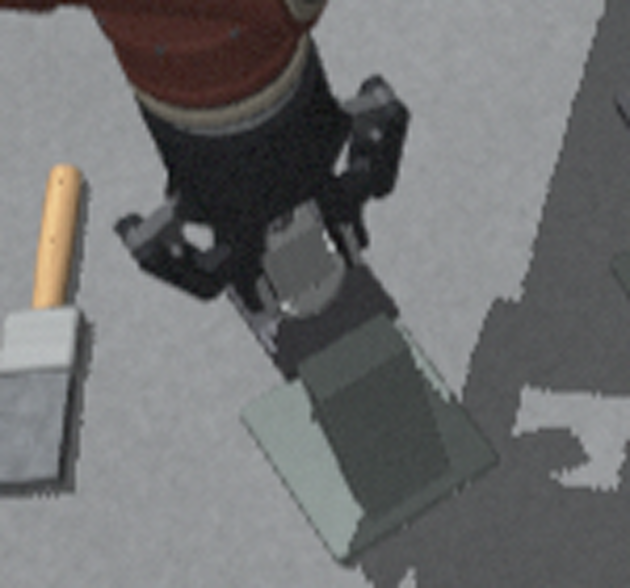

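Call:
send_rows --steps '[{"dx": 0, "dy": 0, "dz": 0, "twist": 0}, {"dx": 0, "dy": 0, "dz": 0, "twist": 0}, {"dx": 0, "dy": 0, "dz": 0, "twist": 0}, {"dx": 0, "dy": 0, "dz": 0.3, "twist": 0}, {"dx": 0, "dy": 0, "dz": 0.6, "twist": 0}, {"dx": -0.2, "dy": 0, "dz": 0.9, "twist": 0}, {"dx": -0.4, "dy": 0, "dz": 0.9, "twist": 0}, {"dx": -0.6, "dy": 0, "dz": 0.6, "twist": 0}, {"dx": -0.6, "dy": 0, "dz": 0, "twist": 0}, {"dx": 0, "dy": 0, "dz": 0, "twist": 0}, {"dx": 0, "dy": 0, "dz": 0, "twist": 0}]' --claw 60

```text
time_s: 28.55
ee_pos: [504.1, -321.9, 278.3]
tcp_rot: [[0.001, 0.994, 0.107], [-0.001, 0.107, -0.994], [-1.0, 0.001, 0.001]]
contact_force: [0.2, -0.8, -0.6]
finger_gap: 59.7
```

```bash
python3 - <<'E'
from h import *
np.set_printoptions(precision=2,suppress=True)
snap('wrist','w11');snap('scene','s11');o=get_obs();print(o['time_s'],o['ee_pos'],o['contact_force'],o['finger_gap'])
fx=np.array([.9943,.1063,0]);fy=np.array([-.1063,.9943,0]);S=np.array([532.1,-323.4,160])
for n in('w11','s11'):
    z=load(n);C=cloud(z)-S;L=np.stack([C@fx,C@fy,C[...,2]],-1)
    m=(abs(L[...,0])<40)&(abs(L[...,1])<30)&(L[...,2]>45)&(L[...,2]<75)
    v,u=np.nonzero(m);P=L[m]
    A=np.c_[P[:,:2],np.ones(len(P))];s=np.linalg.lstsq(A,P[:,2],rcond=None)[0]
    print(n,len(P),P.mean(0),np.percentile(P,[2,98],axis=0),np.degrees(np.arctan(s[:2])))
    m=(abs(L[...,0])<40)&(abs(L[...,1])<40)&(L[...,2]>4)&(L[...,2]<13);P=L[m];print('collar top',len(P),np.percentile(P,[2,50,98],axis=0))
    m=(abs(L[...,0])<40)&(abs(L[...,1])<40)&(L[...,2]>-6)&(L[...,2]<4);P=L[m];print('prong top',len(P),np.median(P[:,2]))
z=load('s11');cv2.imwrite('pics/s11c.png',cv2.resize(z['im'][:,:,::-1][220:360,110:260],None,fx=4.2,fy=4.2,interpolation=cv2.INTER_CUBIC))
E
```

```text
28.65 [ 504.23 -321.68  277.17] [ 0.41 -1.07  0.36] 60.25529230376794
w11 2661 [-1.48  0.73 58.12] [[-17.18 -13.52  49.33]
 [ 11.9   15.02  61.03]] [-4.73 -0.08]
collar top 981 [[-14.26 -21.81   5.89]
 [ 11.91   3.6    8.02]
 [ 19.83  23.19  11.69]]
prong top 4746 0.0621141861122112
s11 258 [ 0.57 -2.24 57.23] [[-17.14 -16.45  46.69]
 [ 13.28  12.2   62.28]] [-9.74  0.8 ]
collar top 173 [[-16.72 -24.51   4.29]
 [ 10.51  -6.85   8.35]
 [ 21.67  21.19  12.13]]
prong top 566 0.4476986067816284
```

View pics/w11.png

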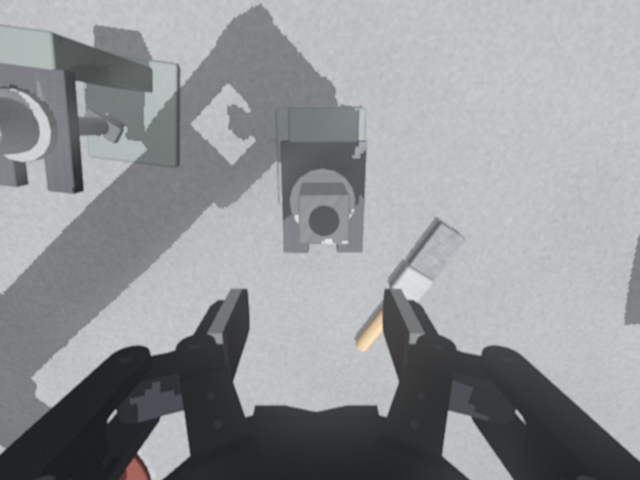

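View pics/s11c.png

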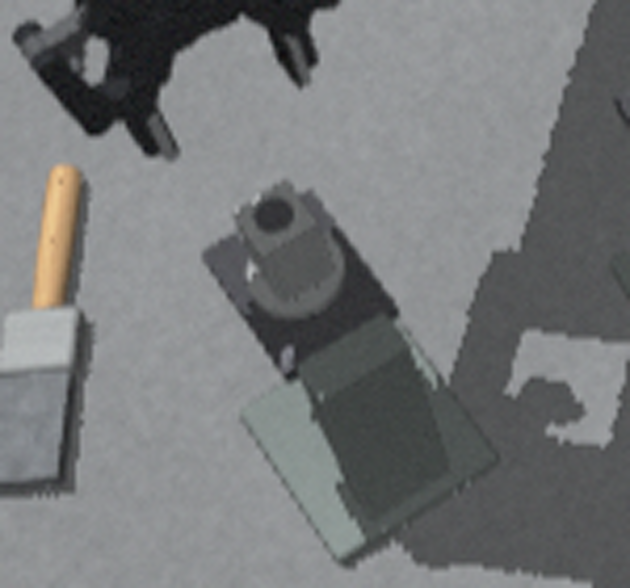

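```bash
python3 - <<'E'
from h import *
np.set_printoptions(precision=2,suppress=True)
fx=np.array([.9943,.1063,0]);fy=np.array([-.1063,.9943,0]);S=np.array([532.1,-323.4,160])
z=load('w11');C=cloud(z)-S;L=np.stack([C@fx,C@fy,C[...,2]],-1)
m=(abs(L[...,0])<40)&(abs(L[...,1])<30)&(L[...,2]>55)&(L[...,2]<65);P=L[m]
A=np.c_[P[:,:2],np.ones(len(P))];s=np.linalg.lstsq(A,P[:,2],rcond=None)[0]
print(len(P),P.mean(0),np.percentile(P,[1,99],axis=0),np.degrees(np.arctan(s[:2])))
E
```

```text
2518 [-2.23  0.73 58.57] [[-17.64 -13.96  56.35]
 [ 11.87  15.23  61.22]] [-0.6  -0.08]
```

Call:
send_rows --steps '[{"dx": -0.44, "dy": -0.14, "dz": 0, "twist": 0}, {"dx": -0.44, "dy": -0.14, "dz": 0, "twist": 0}, {"dx": 0, "dy": 0, "dz": -0.4, "twist": 0}, {"dx": 0, "dy": 0, "dz": -0.55, "twist": 0}, {"dx": 0, "dy": 0, "dz": -0.55, "twist": 0}, {"dx": 0, "dy": 0, "dz": -0.55, "twist": 0}, {"dx": 0, "dy": 0, "dz": -0.55, "twist": 0}, {"dx": 0, "dy": 0, "dz": -0.55, "twist": 0}, {"dx": 0, "dy": 0, "dz": -0.5, "twist": 0}, {"dx": 0, "dy": 0, "dz": 0, "twist": 0}, {"dx": 0, "dy": 0, "dz": 0, "twist": 0}]' --claw 0

```text
time_s: 29.75
ee_pos: [481.9, -328.7, 185.7]
tcp_rot: [[-0.0, 0.994, 0.107], [0.0, 0.107, -0.994], [-1.0, -0.0, -0.0]]
contact_force: [0.5, -0.4, 0.1]
finger_gap: 0.2
```

Call:
send_rows --steps '[{"dx": 0.08, "dy": 0.009, "dz": 0, "twist": 0}, {"dx": 0.08, "dy": 0.009, "dz": 0, "twist": 0}, {"dx": 0.08, "dy": 0.009, "dz": 0, "twist": 0}, {"dx": 0.08, "dy": 0.009, "dz": 0, "twist": 0}, {"dx": 0.08, "dy": 0.009, "dz": 0, "twist": 0}, {"dx": 0.08, "dy": 0.009, "dz": 0, "twist": 0}, {"dx": 0.08, "dy": 0.009, "dz": 0, "twist": 0}, {"dx": 0.08, "dy": 0.009, "dz": 0, "twist": 0}]'

```text
time_s: 30.55
ee_pos: [498.1, -326.9, 185.9]
tcp_rot: [[-0.0, 0.994, 0.107], [0.0, 0.107, -0.994], [-1.0, -0.0, -0.0]]
contact_force: [1.4, -0.5, -0.2]
finger_gap: -0.0
```

```bash
python3 - <<'E'
from h import *
np.set_printoptions(precision=3,suppress=True)
snap('wrist','w12');o=get_obs();print(o['time_s'],o['ee_pos'],o['contact_force'],o['finger_gap'])
E
```

```text
30.6 [ 498.24  -326.907  185.896] [0.023 1.427 0.407] 0.05033200047712098
```

View pics/w12.png

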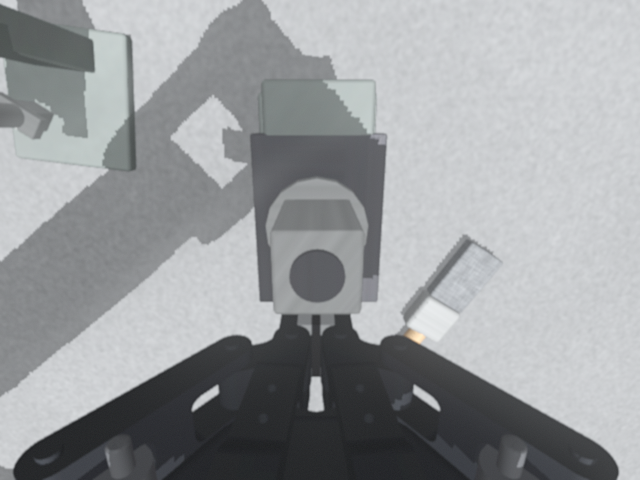

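Call:
send_rows --steps '[{"dx": 0.05, "dy": 0.005, "dz": 0, "twist": 0}, {"dx": 0.05, "dy": 0.005, "dz": 0, "twist": 0}, {"dx": 0.05, "dy": 0.005, "dz": 0, "twist": 0}, {"dx": 0.05, "dy": 0.005, "dz": 0, "twist": 0}, {"dx": 0.05, "dy": 0.005, "dz": 0, "twist": 0}]'

```text
time_s: 31.1
ee_pos: [503.8, -326.5, 186.0]
tcp_rot: [[-0.001, 0.994, 0.107], [-0.0, 0.107, -0.994], [-1.0, -0.001, 0.0]]
contact_force: [-2.3, -0.1, 1.1]
finger_gap: -0.1
```

Call:
send_rows --steps '[{"dx": 0.04, "dy": 0.004, "dz": 0, "twist": 0}]'

```text
time_s: 31.2
ee_pos: [504.7, -326.4, 186.0]
tcp_rot: [[-0.001, 0.994, 0.107], [-0.0, 0.107, -0.994], [-1.0, -0.001, 0.0]]
contact_force: [-4.3, -0.8, 0.7]
finger_gap: -0.2
```

Call:
send_rows --steps '[{"dx": 0.04, "dy": 0.004, "dz": 0, "twist": 0}]'

```text
time_s: 31.3
ee_pos: [505.8, -326.3, 186.0]
tcp_rot: [[-0.001, 0.994, 0.107], [-0.0, 0.107, -0.994], [-1.0, -0.001, 0.0]]
contact_force: [-3.9, -0.2, 1.1]
finger_gap: 0.2
```

Call:
send_rows --steps '[{"dx": 0.04, "dy": 0.004, "dz": 0, "twist": 0}]'

```text
time_s: 31.4
ee_pos: [506.9, -326.1, 185.9]
tcp_rot: [[-0.001, 0.994, 0.107], [-0.0, 0.107, -0.994], [-1.0, -0.001, -0.0]]
contact_force: [-4.1, -0.3, 1.2]
finger_gap: 0.2
```

Call:
send_rows --steps '[{"dx": 0.03, "dy": 0.003, "dz": 0, "twist": 0}]'

```text
time_s: 31.5
ee_pos: [507.8, -326.1, 186.0]
tcp_rot: [[-0.0, 0.994, 0.107], [-0.0, 0.107, -0.994], [-1.0, -0.0, 0.0]]
contact_force: [-3.9, -0.9, 2.0]
finger_gap: -0.0
```

Call:
send_rows --steps '[{"dx": 0.03, "dy": 0.003, "dz": 0, "twist": 0}]'

```text
time_s: 31.6
ee_pos: [508.6, -326.0, 186.0]
tcp_rot: [[-0.0, 0.994, 0.107], [-0.0, 0.107, -0.994], [-1.0, -0.0, 0.0]]
contact_force: [-3.4, -0.3, 2.2]
finger_gap: -0.2
```

```bash
cat > chk.py <<'E'
from h import *
import sys
np.set_printoptions(precision=2,suppress=True)
n=sys.argv[1];snap('wrist',n);o=get_obs();print(o['time_s'],o['ee_pos'],o['contact_force'],o['finger_gap'])
fx=np.array([.9943,.1063,0]);fy=np.array([-.1063,.9943,0]);S=np.array([532.1,-323.4,160])
z=load(n);C=cloud(z)-S;L=np.stack([C@fx,C@fy,C[...,2]],-1)
m=(abs(L[...,0])<25)&(abs(L[...,1])<30)&(L[...,2]>54)&(L[...,2]<65);P=L[m]
A=np.c_[P[:,:2],np.ones(len(P))];s=np.linalg.lstsq(A,P[:,2],rcond=None)[0]
print(len(P),P.mean(0),np.percentile(P,[1,99],axis=0),np.degrees(np.arctan(s[:2])))
E
python3 chk.py w13
```

```text
31.65 [ 508.76 -325.9   185.94] [-2.59 -1.6   2.35] -0.2873213552824258
9431 [ 1.63  0.67 59.44] [[-22.15 -18.97  54.82]
 [ 18.21  20.47  64.78]] [-3.96  0.  ]
```

Call:
send_rows --steps '[{"dx": -0.06, "dy": -0.006, "dz": 0, "twist": 0}, {"dx": -0.1, "dy": -0.011, "dz": 0, "twist": 0}, {"dx": -0.3, "dy": -0.03, "dz": 0, "twist": 0}, {"dx": -0.5, "dy": -0.05, "dz": 0, "twist": 0}, {"dx": -0.5, "dy": -0.05, "dz": 0.5, "twist": 0}, {"dx": 0, "dy": 0, "dz": 0.9, "twist": 0}, {"dx": 0, "dy": 0, "dz": 0.9, "twist": 0}, {"dx": 0, "dy": 0, "dz": 0.9, "twist": 0}, {"dx": 0, "dy": 0, "dz": 0.5, "twist": 0}, {"dx": 0, "dy": 0, "dz": 0, "twist": 0}, {"dx": 0, "dy": 0, "dz": 0, "twist": 0}]'

```text
time_s: 32.75
ee_pos: [471.7, -329.4, 277.7]
tcp_rot: [[-0.0, 0.994, 0.107], [0.001, 0.107, -0.994], [-1.0, -0.0, -0.001]]
contact_force: [-0.2, -0.3, -0.1]
finger_gap: 0.1
```

```bash
python3 chk.py w14; python3 - <<'E'
from h import *
snap('scene','s14');snap('top','t14')
z=load('s14');cv2.imwrite('pics/s14c.png',cv2.resize(z['im'][:,:,::-1][220:360,110:260],None,fx=4.2,fy=4.2,interpolation=cv2.INTER_CUBIC))
a,b=load('s0')['im'].astype(int),z['im'].astype(int)
E
```

```text
32.8 [ 471.54 -329.2   276.88] [-0.23 -0.26 -0.17] 0.006974303705536729
2951 [ 2.05  0.73 58.62] [[-12.96 -13.93  56.42]
 [ 16.16  15.32  61.38]] [-0.19 -0.07]
```

View pics/w14.png

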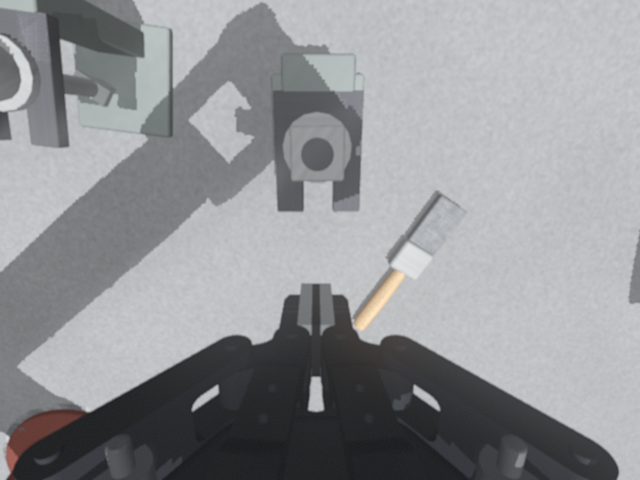

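View pics/s14.png

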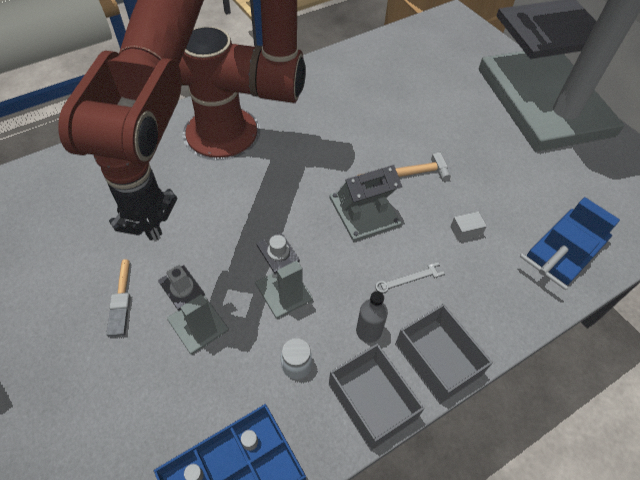

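```bash
python3 -c "
from cell import close_job
print(close_job())"
```

```text
the job is handed in; nothing more can be done
None
```

The arbor is out of the stand and hanging upright in the empty fork, and the job was handed in at about 33 s of the 67 s allowed. No verdict comes back on hand-in, so the checks below are my own.

- **Rocking:** I pushed the head sideways with loosely open jaws. The stop came at roughly 13.7° on the +y side and 10.4° on the −y side. The sliding force was about 5–6 N and the peak at the stops about 10–11 N.
- **Drawing out:** I gripped the head by its flats and pulled it 137 mm along its lean. The gripper felt only the arbor's weight.
- **Hanging:** I slid the neck into the empty fork and released it with the collar's leading edge resting on the prongs, and it dropped upright. I then pushed it gently back with closed fingers until it met the closed end.

**Last wrist-camera checks:**

| Check | Measured | Limit or expected |
|---|---|---|
| Axis from the seat, along the notch | about 2 mm towards the closed end | 12 mm total |
| Axis from the seat, sideways | about 0.7 mm | 12 mm total |
| Tilt | about 0.2° | 6° |
| Head top above the prongs | 58.6 mm | 58 mm expected, so the collar is seated |

The gripper was clear and reading no load. The scene picture shows the other objects where they were; I judged this by eye and did not measure it.

Three things did not go as planned:
- One move call was refused for its format and resent.
- Trying to turn the arbor upright while still gripped did not work. It pressed up to about 13 N down on the fork, so I backed off and released it instead.
- At the end of the push into the notch the arbor tipped by a few degrees, and it settled upright once I backed off.

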